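# Exchange the vial at the back of the lane rack

### The arm

A 6-joint arm with a two-finger parallel gripper is mounted at the origin on a cart in front of the work surface, level with it; the furniture and walls round the work are solid. World frame = base frame: x ahead of the robot, y to its left, z up, the work surface at z = 0. Lengths are in mm, angles in rad, forces in N, time in s.
With the tool pointing down it reaches from about 275 to 725 mm from the base axis. Payload 5.6 kg.
Tool frame: the origin (TCP) lies midway between the tips of the shut fingers; the grasp point (between the pads) lies 19 mm behind it; z points along the fingers, y is the line along which they close (so a half turn about z gives the same grasp; the last joint's range is limited). The gripper opens to 85 mm and grips with 20 to 120 N. Pads are 22 mm wide; open, the fingers measure 114 mm over their backs; the gripper's body (76 mm by 85 mm) begins 54 mm behind the grasp point. The pads swing forward as they close: fully open they stand 13 mm farther back than shut.
Start: joints at [-0.837, 0.255, 0.108, 0, -1.424, -0.285], TCP at [238.654, -495.517, 231.283] pointing down, gripper open.
Joint ranges: [-2.95, 2.95], [-1.21, 1.97], [-1.09, 1.5], [-2.87, 1.71], [-2.94, -0.07], [-3.05, 3.05]. Speed limits (rad/s): [2.57, 2.57, 3.14, 3.14, 3.14, 3.14].

### API

Orientations are given as [roll, pitch, yaw] about the fixed x, y, z axes, in that order (R = Rz(yaw) Ry(pitch) Rx(roll)).
In Python, from bench import manip gives the robot as it stands.
- The arm moves only by the tool carry_out, never from a script. Its argument "deltas" is a list of rows, each an object of numbers: "jaw": the finger opening in mm, from 0 to 85.4; "dx", "dy", "dz": the shift along the tool's x, y, z in mm; "turn": the turn about the tool's z in degrees. In form: [{"jaw": .., "dx": .., "dy": .., "dz": .., "turn": ..}, ...]. A call has 1 to 8 rows; each row shifts and turns the commanded pose from where the row before left it, along the tool's axes as they then stand; what a row does not reach is not made up. A row lasts 1/10 s, in which the tool goes at most 50 mm and 8.59 degrees, less where a joint would pass 70% of its speed; a pose out of reach is approached as far as the arm can. A call with a gripper value outside its range is refused whole. The fingers move at their own pace and stop on an object; the grip force is fixed at half the most. Time passes only in rows, so rows that do not move let the fingers close. It gives the time, the measured TCP pose, the force, the opening and the grip force at its end, in the units of the state.
- manip.get_obs(): the state, without advancing time (a new reading comes with each control period).
- manip.get_image(name): name is "scene" or "top"; returns the picture (480x640x3 uint8, red, green, blue); there is no depth.
- manip.get_calibration(name): a dict with "fov_y" (degrees; the focal length in pixels is half the picture's height over the tangent of half this angle, whatever the lens; pixels are square), "cx", "cy" (the principal point, pixels), "xyz" and "rotation" of the camera in the world. Camera axes: x right, y down, z forward; pixel columns grow to the right and rows downward; lengths in mm; the calibration is good to about 2 mm. A picture is of the moment at which its call begins. get_calibration takes no time and is no camera call.
- manip.hand_in(): hands the job in; it is judged then, once.
The state is a dict: "time": time; "q": joint angles; "joint_velocities": joint speeds; "effort": joint torques, N m; "ee_pos": TCP position; "tool_rot": TCP orientation; "ft_force": force on the tool from outside, world axes, zero at the start; "moment": the same for the moment, N m; "width": opening from 0.0 (shut) to 1.0 (fully open); "grasp_force": force on a finger pad.
Only numpy, scipy, OpenCV 4.12 (cv2) and the standard library are available. Lean on these libraries where they do the work, as an engineer would, in place of code of your own. Each camera call takes 0.05 s, during which the arm holds its last target. There are 200 camera calls.

### The job

Replace the used small vial at the back of the metal lane rack with the fresh small vial that stands on the worktop. First take both larger bottles in front of it out and stand them on the white drip tray, then stand the used vial upright in the clear box, stand the fresh one upright on the rear seat where the used one was, and only then put the two bottles back upright, each in the place it came from. Knock nothing over and leave the middle-sized vial on the worktop where it is.

Things in the scene. Friction and masses are not known exactly. Their poses are not given: they have to be found in the camera images.
- rack: Fixed aluminium rack, 164 (x) x 58 (y) x 48 mm, open on top: one lane, 48 mm wide, along its x axis; +x points to the back end. Origin: centre of underside. Floor top at z = 6 mm; side walls 5 mm thick, tops at z = 48 mm; end lips 12 mm high. Ring marks on the floor are the seats: front x = -53, middle -9, rear +33 mm. Which large bottle is in front and which in the middle changes.
- rack_rear (a point): Centre of the rear seat on the rack's floor (the small ring mark), axes as the rack's; the foot of the fresh vial belongs here.
- dropper_bottle: Amber dropper bottle in the rack with a black rubber bulb on top, 33 mm diameter, 102 mm high: body radius 16 mm up to the shoulder at about 60 mm, collar radius 12 mm at 62 to 77 mm, bulb radius 6.5 mm above. Origin at the centre of its foot, z up. Can be gripped by the body above the rack walls. About 70 g.
- big_vial: Largest vial, in the rack: brown, screw cap, 34 mm diameter, 70 mm high: body radius 17 mm up to 56 mm, cap radius 13 mm above. Origin at the centre of its foot, z up. Can be gripped by the body above the rack walls. About 50 g.
- old_vial: The used vial: small white vial, 18 mm diameter, 40 mm high (body radius 9 mm up to 32 mm, cap radius 7 mm above), at the start on the rear seat of the rack behind the two large bottles. Origin at the centre of its foot, z up. Between the walls the fingers fit only in front of and behind it, closing along the lane. About 29 g.
- fresh_vial: The fresh vial: looks the same as the used vial (18 mm diameter, 40 mm high, body radius 9 mm up to 32 mm) but stands on the worktop outside the rack; the only small vial there. Origin at the centre of its foot, z up. About 29 g.
- middle_vial: Bystander: middle-sized white vial, 30 mm diameter, 62 mm high, on the worktop. Not to be moved. Origin at the centre of its foot.
- drip_tray: White shallow drip tray, fixed, 130 (x) x 200 (y) mm, rim 8 mm high and 3 mm thick, floor top at z = 3 mm: the place to park both bottles, e.g. at y = -50 and +50 mm. Origin: centre of its underside.
- clear_box: Clear open-topped plastic box for used vials, fixed, 84 (x) x 118 (y) x 50 mm outside, walls and floor 2 mm thick. Origin: centre of its underside; floor top at z = 2 mm.
There are look-alikes about, which are no part of the job. Of the things shaped like the drip_tray, the white one is meant. Several things have the shape of the big_vial; the one meant has the colours described above.

How it is judged:
By the outcome, as a careful person would: the job done as asked, in the order asked, and still so for the second after the job is handed in, with the robot touching nothing.
It also fails if it takes over 144 s, if anything falls off the work surface, if the arm or the gripper's body presses on something with over 40 N, if the wrist force passes 120 N, or if a joint passes its speed limit or range.

## Working session

There is one attempt and no reset: what is moved stays moved. The work goes in short steps, Python scripts to look and compute and a tool call to move; the robot and the scene stay as the last step left them, time stands still between calls to the robot, and variables do not carry over. Pictures are saved under pics/ and viewed, at most 16 in all, crops included, and the job is handed in when it is done.

Besides the shell and the picture viewer there is one more tool, called after "Call:" as a command line: name --argument value ..., lists and objects as JSON in quotes. carry_out: Moves the arm, as the interface text tells. Its arguments: {"type":"object","properties":{"deltas":{"type":"array","items":{"type":"object","properties":{"jaw":{"type":"number"},"dx":{"type":"number"},"dy":{"type":"number"},"dz":{"type":"number"},"turn":{"type":"number"}}}}},"required":["deltas"]}

```bash
mkdir -p pics; ls; python3 - <<'E'
from bench import manip
import cv2
for n in("scene","top"):
    cv2.imwrite(f"pics/{n}0.png",manip.get_image(n)[:,:,::-1]); print(manip.get_calibration(n))
print(manip.get_obs())
E
```

```text
pics
{'fov_y': 57.39115148968752, 'cx': 325.09990680702174, 'cy': 237.01605454088119, 'xyz': array([-218.25113617,  581.69967343,  660.93626765]), 'rotation': array([-2.17522501,  0.0171844 , -2.07315158])}
{'fov_y': 43.11771142204429, 'cx': 313.9421385152184, 'cy': 236.7220062451373, 'xyz': array([ 511.90540454,  160.4502723 , 1483.78426315]), 'rotation': array([-3.11086547, -0.00331733, -1.56057234])}
{'time': 0.1, 'q': array([-8.37450517e-01,  2.55679858e-01,  1.07126328e-01, -4.33020814e-04,
       -1.42390027e+00, -2.84621730e-01]), 'joint_velocities': array([ 0.00147899,  0.00035649,  0.00304765,  0.00151136,  0.00162436,
       -0.00093518]), 'effort': array([-3.06752860e-03, -3.87603629e+01,  2.38474095e+01,  5.37790105e+00,
       -3.78356926e-03,  1.36947381e-06]), 'ee_pos': array([ 238.46716899, -495.11754863,  230.48576906]), 'tool_rot': array([ 3.13988160e+00, -5.43908407e-05, -2.69293226e+00]), 'ft_force': array([-0.02639418, -0.46962989,  0.39445573]), 'moment': array([ 0.08900262, -0.04082114, -0.03944776]), 'grasp_force': 0.0, 'width': 0.9988814348750639}
```

View pics/scene0.png

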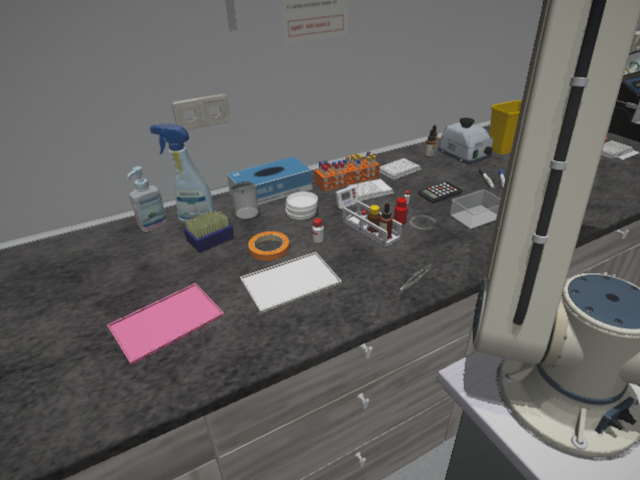

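View pics/top0.png

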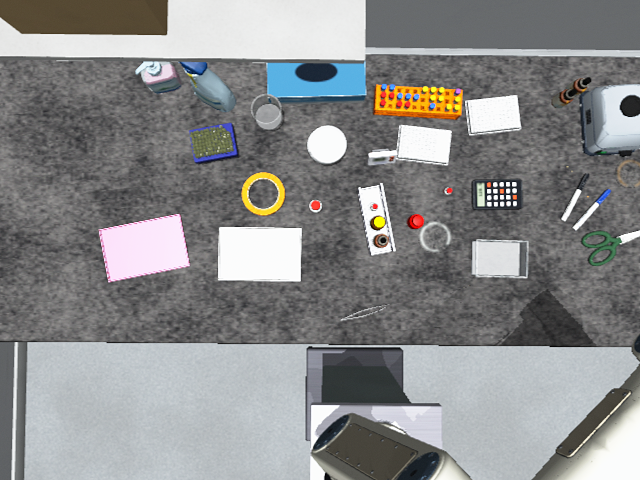

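The top view shows the rack at about (377,219), with the dropper (381,240) in front, the yellow-capped brown vial (379,222) in the middle and the used vial (375,206) at the rear. Outside it are the fresh vial (448,190), middle vial (316,206), white tray (260,254) and clear box (500,259). There are also a red look-alike (416,222) and a pink tray.

```bash
cat > h.py <<'E'
from bench import manip
import numpy as np, cv2
from scipy.spatial.transform import Rotation as R
def cam(n):
    c=manip.get_calibration(n); f=240/np.tan(np.radians(c["fov_y"]/2))
    return c,f,R.from_euler("xyz",c["rotation"]).as_matrix()
def ray(n,u,v,z):
    c,f,M=cam(n); d=M@np.array([(u-c["cx"])/f,(v-c["cy"])/f,1]); return c["xyz"]+d*(z-c["xyz"][2])/d[2]
def proj(n,p):
    c,f,M=cam(n); q=M.T@(np.asarray(p,float)-c["xyz"]); return np.array([f*q[0]/q[2]+c["cx"],f*q[1]/q[2]+c["cy"]])
E
python3 - <<'E'
from h import *
t=cv2.imread("pics/top0.png"); s=cv2.imread("pics/scene0.png")
a=cv2.resize(t[165:295,340:540],None,fx=4,fy=4,interpolation=cv2.INTER_CUBIC)
cv2.imwrite("pics/tc.png",a)
cv2.imwrite("pics/sc.png",cv2.resize(s[170:270,300:520],None,fx=3.6,fy=3.6,interpolation=cv2.INTER_CUBIC))
for n,u,v,z in [("drop",381,240,102),("big",379,222,70),("old",375,206,46),("fresh",448,190,40),("mid",316,206,62),("tray",260,254,0),("box",500,259,0)]:
    print(n,ray("top",u,v,z).round(1))
E
```

```text
drop [548.5   3.6 102. ]
big [591.3   4.9  70. ]
old [630.6  12.   46. ]
fresh [ 671.1 -162.5   40. ]
mid [627.8 152.1  62. ]
tray [514.  287.2   0. ]
box [ 507.8 -299.2    0. ]
```

View pics/tc.png

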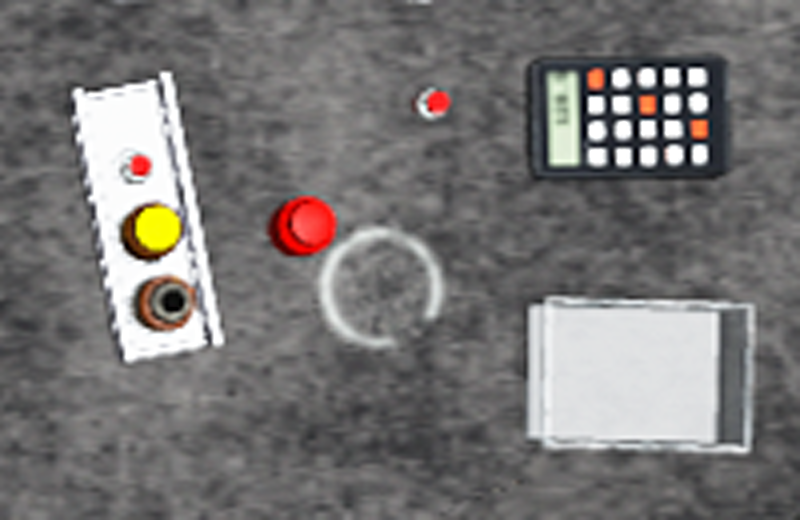

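View pics/sc.png

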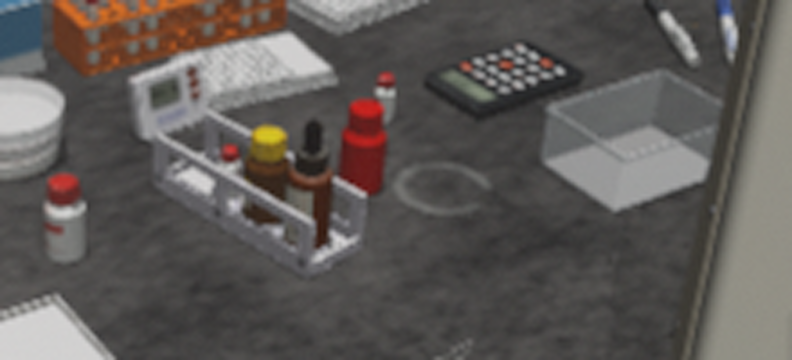

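```bash
cat >> h.py <<'E'
def blob(img,u,v,lo,hi,r=9):
    "centroid of the HSV range near (u,v)"
    u0,v0=int(u)-r,int(v)-r; c=cv2.cvtColor(img[v0:v0+2*r+1,u0:u0+2*r+1],cv2.COLOR_BGR2HSV).astype(int)
    c[...,0]=(c[...,0]+90)%180   # red -> 90
    m=((c>=lo)&(c<=hi)).all(2); y,x=np.nonzero(m); return x.mean()+u0,y.mean()+v0,m.sum()
def tri(pt,ps):
    A=[];b=[]
    for n,(u,v) in(("top",pt),("scene",ps)):
        c,f,M=cam(n); d=M@np.array([(u-c["cx"])/f,(v-c["cy"])/f,1]); d/=np.linalg.norm(d); P=np.eye(3)-np.outer(d,d); A.append(P); b.append(P@c["xyz"])
    return np.linalg.lstsq(np.vstack(A),np.hstack(b),rcond=None)[0]
E
python3 - <<'E'
from h import *
t=cv2.imread("pics/top0.png"); s=cv2.imread("pics/scene0.png")
red=((80,150,120),(100,255,255)); yel=((108,150,120),(125,255,255))
for n,z,a,b,c in [("old",46,(375,206),(364,212),red),("fresh",40,(449,190),(407,192),red),("big",76,(379,222),(374.5,209),yel),("mid",62,(316,206),(317.5,222),red)]:
    A=blob(t,*a,*c,r=8);B=blob(s,*b,*c,r=7)
    print(n,np.round(A,1),np.round(B,1),"top",ray("top",*A[:2],z).round(1),"tri",tri(A[:2],B[:2]).round(1))
q=lambda x,y:((x+.5)/4-.5+340,(y+.5)/4-.5+165)
print("bulb",ray("top",*q(173,300),107).round(1), ray("scene",300+314/3.6,170+123/3.6,107).round(1))
for n,p,z in [("RL",(75,90),48),("RR",(167,73),48),("FR",(222,345),48),("FL",(126,360),48)]: print(n,ray("top",*q(*p),z).round(1))
for n,p,z in [("box RL",(545,298),50),("RR",(755,305),50),("FR",(750,452),50),("FL",(545,447),50)]: print(n,ray("top",*q(*p),z).round(1))
for p in [(218,228),(302,228),(301,281),(218,281)]: print("tray",ray("top",*p,8).round(1))
E
```

```text
old [374.6 206.   17. ] [363.9 211.1   8. ] top [630.6  12.9  46. ] tri [629.8  10.5  41.3]
fresh [448.9 190.1  22. ] [403.5 196.4  15. ] top [ 670.9 -164.7   40. ] tri [ 675.8 -167.6   14. ]
big [379.  221.7 108. ] [374.6 208.3  54. ] top [591.7   5.6  76. ] tri [591.1   3.   67.8]
mid [315.4 205.   62. ] [317.3 220.5  27. ] top [630.  153.6  62. ] tri [629.8 152.3  56.8]
bulb [ 5.493e+02 -1.000e-01  1.070e+02] [537.5   1.4 107. ]
RL [674.8  52.   48. ]
RR [685.5  -2.5  48. ]
FR [524.6 -36.1  48. ]
FL [515.1  20.6  48. ]
box RL [ 554.3 -226.6   50. ]
RR [ 551.4 -350.8   50. ]
FR [ 464.7 -347.8   50. ]
FL [ 466.4 -226.8   50. ]
tray [576.1 389.4   8. ]
tray [578.2 185.3   8. ]
tray [449.6 186.3   8. ]
tray [447.5 387.5   8. ]
```

```bash
cat > ov.py <<'E'
from h import *
def overlay(t,s,rk,vs,out,zoom=6):
    x,y,a=rk; c,sn=np.cos(np.radians(a)),np.sin(np.radians(a)); W=lambda p:(x+c*p[0]-sn*p[1],y+sn*p[0]+c*p[1],p[2])
    ims=[]
    for n,im,(u0,v0,w,h) in(("top",t,(350,175,66,90)),("scene",s,(336,185,78,62))):
        im=cv2.resize(im[v0:v0+h,u0:u0+w],None,fx=zoom,fy=zoom,interpolation=cv2.INTER_CUBIC)
        P=lambda p:tuple(int(round(k)) for k in ((proj(n,p)-(u0,v0)+.5)*zoom-.5))
        for ys in(29,24,-24,-29): cv2.line(im,P(W((-82,ys,48))),P(W((82,ys,48))),(0,255,0),1)
        for X in(-82,82): cv2.line(im,P(W((X,-24,12))),P(W((X,24,12))),(255,0,255),1)
        for X in(-82,82):
            for ys in(-29,29): cv2.line(im,P(W((X,ys,48))),P(W((X,ys,0))),(0,255,0),1)
        for X,r,z in vs:
            k=[P(W((X+r*np.cos(q),r*np.sin(q),z))) for q in np.linspace(0,6.283,25)]
            cv2.polylines(im,[np.array(k)],True,(255,128,0),1)
        ims.append(im)
    H=max(i.shape[0] for i in ims); ims=[cv2.copyMakeBorder(i,0,H-i.shape[0],0,0,0) for i in ims]
    o=np.hstack(ims); f=min(800/o.shape[1],600/o.shape[0],1); cv2.imwrite(out,cv2.resize(o,None,fx=f,fy=f,interpolation=cv2.INTER_AREA))
E
python3 - <<'E'
from ov import *
overlay(cv2.imread("pics/top0.png"),cv2.imread("pics/scene0.png"),(600,8,11),[(33,7,46),(-9,13,76),(-53,6.5,100),(-53,12,83)],"pics/ov1.png")
E
```

```text
(no output)
```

View pics/ov1.png

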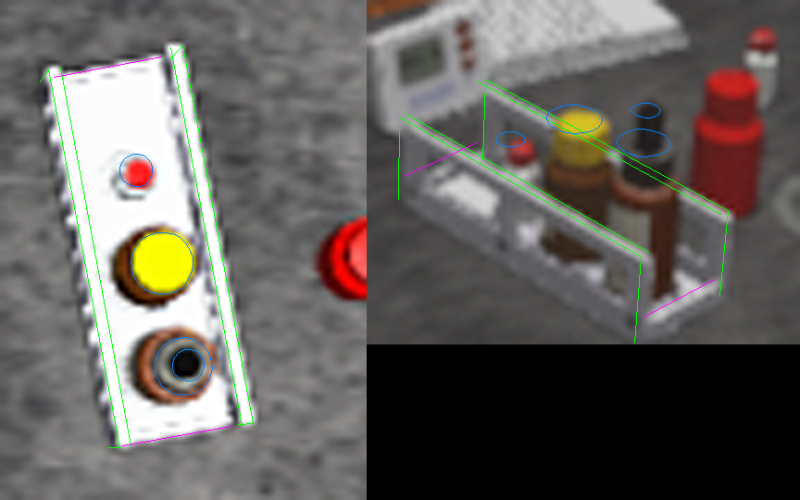

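The rack model at (600, 8), yaw 11°, overlays well on the top view. In the left panel the used vial's cap is at about (135,173), the yellow cap at (162,263) and the bulb at (187,363). I'm moving to the dropper.

Call:
carry_out --deltas '[{"turn":7.35,"jaw":52},{"turn":7.35,"jaw":52},{"dx":-28,"dy":30,"dz":4,"jaw":52},{"dx":-28,"dy":30,"dz":4,"jaw":52},{"dx":-28,"dy":30,"dz":4,"jaw":52},{"dx":-28,"dy":30,"dz":4,"jaw":52},{"dx":-28,"dy":30,"dz":4,"jaw":52},{"dx":-28,"dy":30,"dz":4,"jaw":52}]'

```text
schema error: expected keys jaw, dx, dy, dz, turn
```

```bash
cat > go.py <<'E'
import sys; from h import *
# go.py x y z [yaw_deg]: remaining shift in tool axes (at the target yaw) and turn
o=manip.get_obs(); a=[float(k) for k in sys.argv[1:]]
e=R.from_euler("xyz",o["tool_rot"]); yaw=np.degrees(o["tool_rot"][2])
p=o["ee_pos"]; print("t",round(o["time"],2),"tcp",p.round(1),"yaw",yaw.round(2),"tilt",np.degrees(np.arccos(-e.as_matrix()[2,2])).round(2),"q",o["q"].round(2),"w",round(o["width"]*85.4,1),"gf",round(o["grasp_force"],1),"F",o["ft_force"].round(1))
if len(a)>=3:
    y=a[3] if len(a)>3 else yaw; d=np.array(a[:3])-p; r=np.radians(y)
    print("turn %.2f | dx %.1f dy %.1f dz %.1f"%((yaw-y+180)%360-180 and -((y-yaw+180)%360-180), d[0]*np.cos(r)+d[1]*np.sin(r), d[0]*np.sin(r)-d[1]*np.cos(r), -d[2]))
E
python3 go.py 548 -2 170 -169
```

```text
t 0.1 tcp [ 238.5 -495.1  230.5] yaw -154.29 tilt 0.1 q [-0.84  0.26  0.11 -0.   -1.42 -0.28] w 85.3 gf 0.0 F [-0.  -0.5  0.4]
turn 14.71 | dx -397.9 dy 425.0 dz 60.5
```

All the keys are needed in every row.

Call:
carry_out --deltas '[{"jaw":52,"dx":0,"dy":0,"dz":0,"turn":7.35},{"jaw":52,"dx":0,"dy":0,"dz":0,"turn":7.35},{"jaw":52,"dx":-28,"dy":30,"dz":4,"turn":0},{"jaw":52,"dx":-28,"dy":30,"dz":4,"turn":0},{"jaw":52,"dx":-28,"dy":30,"dz":4,"turn":0},{"jaw":52,"dx":-28,"dy":30,"dz":4,"turn":0},{"jaw":52,"dx":-28,"dy":30,"dz":4,"turn":0},{"jaw":52,"dx":-28,"dy":30,"dz":4,"turn":0}]'

```text
time: 0.9
ee_pos: [369.5, -285.1, 206.9]
tool_rot: [3.141, -0.0, -2.949]
ft_force: [0.3, 0.8, 0.0]
width: 0.612
grasp_force: 0.0
```

```bash
python3 go.py 548 -2 170 -169
```

```text
t 0.9 tcp [ 369.5 -285.1  206.9] yaw -168.99 tilt 0.03 q [-0.32  0.1  -0.15 -0.   -1.33 -1.06] w 52.3 gf 0.0 F [0.3 0.8 0. ]
turn 0.01 | dx -229.2 dy 243.8 dz 36.9
```

Call:
carry_out --deltas '[{"jaw":52,"dx":-28.5,"dy":30,"dz":4.5,"turn":0},{"jaw":52,"dx":-28.5,"dy":30,"dz":4.5,"turn":0},{"jaw":52,"dx":-28.5,"dy":30,"dz":4.5,"turn":0},{"jaw":52,"dx":-28.5,"dy":30,"dz":4.5,"turn":0},{"jaw":52,"dx":-28.5,"dy":30,"dz":4.5,"turn":0},{"jaw":52,"dx":-28.5,"dy":30,"dz":4.5,"turn":0},{"jaw":52,"dx":-28.5,"dy":30,"dz":4.5,"turn":0},{"jaw":52,"dx":-28.5,"dy":30,"dz":4.5,"turn":0}]'

```text
time: 1.7
ee_pos: [547.5, -6.0, 170.8]
tool_rot: [3.142, -0.001, -2.949]
ft_force: [0.8, -0.0, -0.7]
width: 0.608
grasp_force: 0.0
```

Call:
carry_out --deltas '[{"jaw":52,"dx":0,"dy":0,"dz":0,"turn":0},{"jaw":52,"dx":0,"dy":0,"dz":0,"turn":0}]'

```text
time: 1.9
ee_pos: [546.9, -6.9, 170.3]
tool_rot: [3.142, -0.002, -2.948]
ft_force: [-1.0, -0.4, 0.5]
width: 0.611
grasp_force: 0.0
```

```bash
python3 go.py 548 -2 50 -169; python3 - <<'E'
from h import *
t=manip.get_image("top"); s=manip.get_image("scene")
t=t[:,:,::-1];s=s[:,:,::-1]
cv2.imwrite("pics/t1.png",t);cv2.imwrite("pics/s1.png",s)
a=cv2.resize(t[165:285,330:450],(480,480),interpolation=cv2.INTER_CUBIC)
b=cv2.resize(s[150:270,330:410],(320,480),interpolation=cv2.INTER_CUBIC)
cv2.imwrite("pics/c1.png",np.hstack([a,b]))
E
```

```text
t 1.9 tcp [546.9  -6.9 170.3] yaw -168.9 tilt 0.11 q [ 0.27  0.28 -0.02 -0.   -1.28 -1.65] w 52.2 gf 0.0 F [-1.  -0.4  0.5]
turn 0.10 | dx -2.0 dy 4.6 dz 120.3
```

View pics/c1.png

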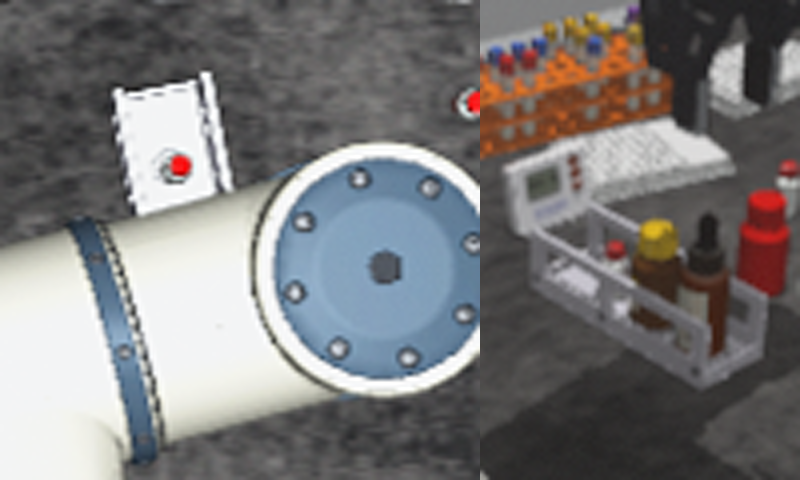

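```bash
python3 - <<'E'
from h import *
a=np.radians(101)
for k in(-33,0,33): print(proj("scene",(546.9+k*np.cos(a),-6.9+k*np.sin(a),174)).round(1))
print("bulb top",proj("scene",(548,-2,108)),proj("scene",(549.3,0,108)))
E
```

```text
[398.8 173.5]
[389.5 177.6]
[379.9 181.8]
bulb top [385.91990935 201.63907117] [384.95976893 201.61787304]
```

The fingertips and the bulb show the same scene-camera offset of about (2.5, 2) px, so the top-view measurements agree with the robot frame. I'm descending.

Call:
carry_out --deltas '[{"jaw":52,"dx":-2,"dy":4.5,"dz":30,"turn":0},{"jaw":52,"dx":0,"dy":0,"dz":30,"turn":0},{"jaw":52,"dx":0,"dy":0,"dz":30,"turn":0},{"jaw":52,"dx":0,"dy":0,"dz":20,"turn":0},{"jaw":52,"dx":0,"dy":0,"dz":9,"turn":0},{"jaw":52,"dx":0,"dy":0,"dz":0,"turn":0},{"jaw":40,"dx":0,"dy":0,"dz":0,"turn":0}]'

```text
time: 2.7
ee_pos: [549.0, -3.2, 53.6]
tool_rot: [-3.141, 0.002, -2.95]
ft_force: [-0.3, -0.3, -0.1]
width: 0.477
grasp_force: 0.0
```

Call:
carry_out --deltas '[{"jaw":35,"dx":0,"dy":0,"dz":0,"turn":0},{"jaw":26,"dx":0,"dy":0,"dz":0,"turn":0},{"jaw":26,"dx":0,"dy":0,"dz":0,"turn":0},{"jaw":26,"dx":0,"dy":0,"dz":0,"turn":0},{"jaw":26,"dx":0,"dy":0,"dz":0,"turn":0}]'

```text
time: 3.2
ee_pos: [549.4, -2.7, 54.2]
tool_rot: [-3.141, 0.003, -2.949]
ft_force: [-1.1, 0.1, 6.3]
width: 0.343
grasp_force: 59.0
```

```bash
python3 go.py 548 -2 50 -169
```

```text
t 3.2 tcp [549.4  -2.7  54.2] yaw -168.95 tilt 0.19 q [ 0.28  0.37 -0.2   0.   -0.99 -1.66] w 29.3 gf 59.0 F [-1.1  0.1  6.3]
turn 0.05 | dx 1.2 dy 0.9 dz 4.2
```

Call:
carry_out --deltas '[{"jaw":46,"dx":0,"dy":0,"dz":0,"turn":0},{"jaw":46,"dx":0,"dy":0,"dz":0,"turn":0},{"jaw":46,"dx":0,"dy":0,"dz":2,"turn":0},{"jaw":46,"dx":0,"dy":0,"dz":0,"turn":0},{"jaw":46,"dx":0,"dy":0,"dz":0,"turn":0}]'

```text
time: 3.7
ee_pos: [548.1, -2.8, 50.0]
tool_rot: [-3.142, -0.001, -2.949]
ft_force: [0.2, 0.1, -0.1]
width: 0.539
grasp_force: 0.0
```

```bash
python3 go.py 548 -2 50 -169;python3 - <<'E'
from h import *
s=manip.get_image("scene")[:,:,::-1]
cv2.imwrite("pics/c2.png",cv2.resize(s[160:260,330:430],(600,600),interpolation=cv2.INTER_CUBIC))
E
```

```text
t 3.7 tcp [548.1  -2.8  50. ] yaw -168.99 tilt 0.03 q [ 0.28  0.38 -0.21 -0.   -0.99 -1.66] w 46.0 gf 0.0 F [ 0.2  0.1 -0.1]
turn 0.01 | dx -0.1 dy 0.8 dz 0.0
```

View pics/c2.png

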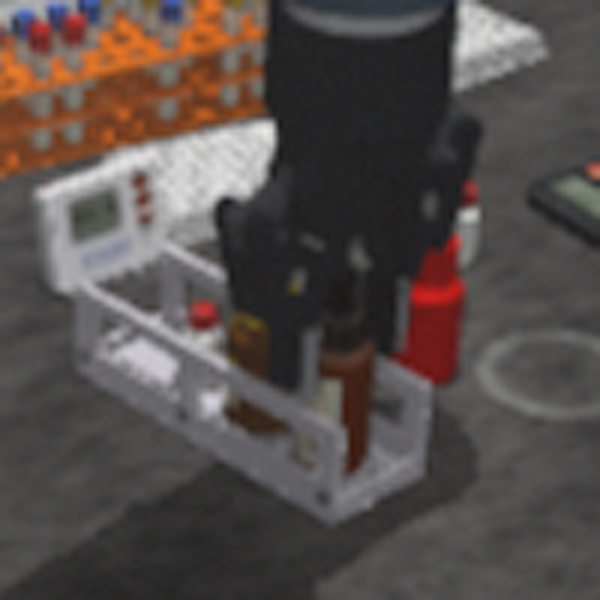

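The bottle stands upright between the fingers: the left tip is at about (297,390) just above the wall, and the bottle is at (345,400). I'm closing on it.

Call:
carry_out --deltas '[{"jaw":38,"dx":0,"dy":0,"dz":0,"turn":0},{"jaw":26,"dx":0,"dy":0,"dz":0,"turn":0},{"jaw":26,"dx":0,"dy":0,"dz":0,"turn":0},{"jaw":26,"dx":0,"dy":0,"dz":0,"turn":0},{"jaw":26,"dx":0,"dy":0,"dz":0,"turn":0}]'

```text
time: 4.25
ee_pos: [548.6, -2.7, 50.7]
tool_rot: [-3.141, 0.001, -2.949]
ft_force: [0.9, 1.3, 3.1]
width: 0.347
grasp_force: 59.6
```

```bash
python3 go.py 548 -2 50 -169
```

```text
t 4.25 tcp [548.6  -2.7  50.7] yaw -168.97 tilt 0.06 q [ 0.28  0.38 -0.21  0.   -0.99 -1.66] w 29.7 gf 59.6 F [0.9 1.3 3.1]
turn 0.03 | dx 0.5 dy 0.8 dz 0.7
```

Call:
carry_out --deltas '[{"jaw":26,"dx":0,"dy":0,"dz":-5,"turn":0},{"jaw":26,"dx":0,"dy":0,"dz":-15,"turn":0},{"jaw":26,"dx":0,"dy":0,"dz":-25,"turn":0},{"jaw":26,"dx":0,"dy":0,"dz":-25,"turn":0},{"jaw":26,"dx":0,"dy":0,"dz":-10,"turn":0},{"jaw":26,"dx":0,"dy":0,"dz":0,"turn":0}]'

```text
time: 4.85
ee_pos: [548.8, -2.6, 131.3]
tool_rot: [3.141, 0.002, -2.949]
ft_force: [-0.4, -0.2, -1.4]
width: 0.341
grasp_force: 59.4
```

```bash
python3 go.py 512.5 337 48.5 -169
```

```text
t 4.85 tcp [548.8  -2.6 131.3] yaw -168.99 tilt 0.14 q [ 0.28  0.3  -0.09 -0.   -1.18 -1.66] w 29.1 gf 59.4 F [-0.4 -0.2 -1.4]
turn 0.01 | dx -29.2 dy 340.3 dz 82.8
```

Call:
carry_out --deltas '[{"jaw":26,"dx":-2,"dy":15,"dz":0,"turn":0},{"jaw":26,"dx":-3,"dy":30,"dz":0,"turn":0},{"jaw":26,"dx":-4,"dy":40,"dz":0,"turn":0},{"jaw":26,"dx":-4,"dy":40,"dz":0,"turn":0},{"jaw":26,"dx":-4,"dy":45,"dz":0,"turn":0},{"jaw":26,"dx":-4,"dy":45,"dz":0,"turn":0},{"jaw":26,"dx":-4,"dy":45,"dz":0,"turn":0},{"jaw":26,"dx":-4,"dy":40,"dz":0,"turn":0}]'

```text
time: 5.65
ee_pos: [517.5, 299.5, 128.3]
tool_rot: [-3.141, -0.003, -2.949]
ft_force: [-0.0, -0.5, -0.6]
width: 0.343
grasp_force: 59.4
```

Call:
carry_out --deltas '[{"jaw":26,"dx":0,"dy":25,"dz":0,"turn":0},{"jaw":26,"dx":0,"dy":15,"dz":10,"turn":0},{"jaw":26,"dx":0,"dy":0,"dz":25,"turn":0},{"jaw":26,"dx":0,"dy":0,"dz":20,"turn":0},{"jaw":26,"dx":0,"dy":0,"dz":13,"turn":0},{"jaw":26,"dx":0,"dy":0,"dz":0,"turn":0},{"jaw":26,"dx":0,"dy":0,"dz":0,"turn":0}]'

```text
time: 6.35
ee_pos: [511.9, 336.2, 62.3]
tool_rot: [-3.141, -0.0, -2.95]
ft_force: [0.6, 0.6, -0.9]
width: 0.348
grasp_force: 59.5
```

```bash
python3 go.py 512.5 337 48.5 -169; python3 - <<'E'
from h import *
s=manip.get_image("scene")[:,:,::-1]
cv2.imwrite("pics/c3.png",cv2.resize(s[180:320,220:400],None,fx=4,fy=4,interpolation=cv2.INTER_CUBIC))
E
```

```text
t 6.35 tcp [511.9 336.2  62.3] yaw -169.0 tilt 0.03 q [ 0.84  0.48 -0.01  0.   -1.09 -2.22] w 29.7 gf 59.5 F [ 0.6  0.6 -0.9]
turn -0.00 | dx -0.7 dy 0.7 dz 13.8
```

View pics/c3.png

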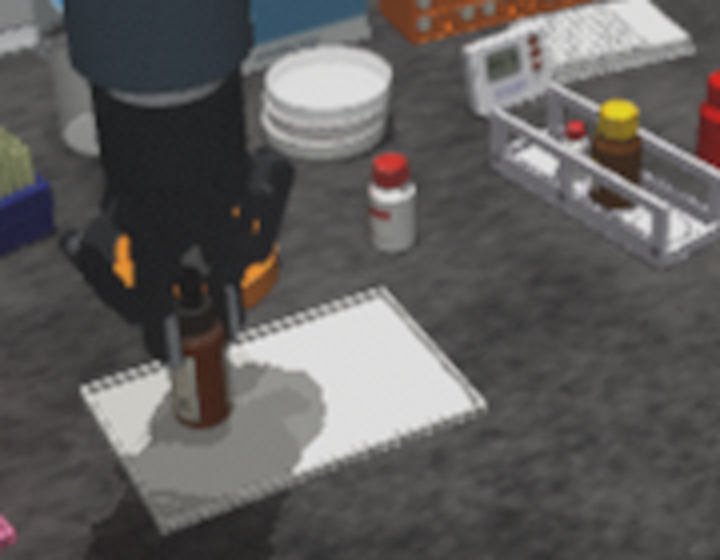

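The dropper hangs upright above the white tray, its foot at about (205,415) in the crop. I'm lowering it.

Call:
carry_out --deltas '[{"jaw":26,"dx":0,"dy":0,"dz":8,"turn":0},{"jaw":26,"dx":0,"dy":0,"dz":3,"turn":0},{"jaw":26,"dx":0,"dy":0,"dz":1.5,"turn":0},{"jaw":26,"dx":0,"dy":0,"dz":0,"turn":0},{"jaw":26,"dx":0,"dy":0,"dz":0,"turn":0}]'

```text
time: 6.9
ee_pos: [511.8, 336.5, 49.9]
tool_rot: [3.142, 0.0, -2.949]
ft_force: [0.5, -0.4, -0.3]
width: 0.349
grasp_force: 59.5
```

Call:
carry_out --deltas '[{"jaw":26,"dx":0,"dy":0,"dz":1,"turn":0},{"jaw":26,"dx":0,"dy":0,"dz":0.7,"turn":0},{"jaw":26,"dx":0,"dy":0,"dz":0,"turn":0}]'

```text
time: 7.2
ee_pos: [511.7, 336.5, 48.0]
tool_rot: [-3.142, -0.0, -2.949]
ft_force: [0.4, 0.2, -1.1]
width: 0.347
grasp_force: 59.5
```

Call:
carry_out --deltas '[{"jaw":26,"dx":0,"dy":0,"dz":0.7,"turn":0},{"jaw":26,"dx":0,"dy":0,"dz":0.5,"turn":0},{"jaw":26,"dx":0,"dy":0,"dz":0,"turn":0}]'

```text
time: 7.5
ee_pos: [512.0, 336.6, 47.7]
tool_rot: [3.141, 0.001, -2.949]
ft_force: [-1.7, -1.4, 4.7]
width: 0.346
grasp_force: 60.0
```

Contact came at 47.7, exactly as expected. I'm releasing and rising, then heading to the big vial.

Call:
carry_out --deltas '[{"jaw":34,"dx":0,"dy":0,"dz":0,"turn":0},{"jaw":52,"dx":0,"dy":0,"dz":0,"turn":0},{"jaw":52,"dx":0,"dy":0,"dz":0,"turn":0},{"jaw":52,"dx":0,"dy":0,"dz":-10,"turn":0},{"jaw":52,"dx":0,"dy":0,"dz":-30,"turn":0},{"jaw":52,"dx":0,"dy":0,"dz":-40,"turn":0},{"jaw":52,"dx":0,"dy":0,"dz":-20,"turn":0},{"jaw":52,"dx":0,"dy":0,"dz":0,"turn":0}]'

```text
time: 8.3
ee_pos: [513.6, 337.8, 151.9]
tool_rot: [3.138, 0.007, -2.949]
ft_force: [0.2, 0.4, 0.2]
width: 0.607
grasp_force: 0.0
```

```bash
python3 go.py 591 6 130 -169
```

```text
t 8.3 tcp [513.6 337.8 151.9] yaw -168.96 tilt 0.48 q [ 0.84  0.41  0.13  0.   -1.28 -2.22] w 51.8 gf 0.0 F [0.2 0.4 0.2]
turn 0.04 | dx -12.6 dy -340.5 dz 21.9
```

Call:
carry_out --deltas '[{"jaw":52,"dx":-1,"dy":-30,"dz":0,"turn":0},{"jaw":52,"dx":-2,"dy":-45,"dz":0,"turn":0},{"jaw":52,"dx":-2,"dy":-45,"dz":0,"turn":0},{"jaw":52,"dx":-2,"dy":-45,"dz":0,"turn":0},{"jaw":52,"dx":-2,"dy":-45,"dz":0,"turn":0},{"jaw":52,"dx":-2,"dy":-45,"dz":0,"turn":0},{"jaw":52,"dx":-2,"dy":-45,"dz":10,"turn":0},{"jaw":52,"dx":0,"dy":-40,"dz":10,"turn":0}]'

```text
time: 9.1
ee_pos: [589.6, 3.2, 126.7]
tool_rot: [3.142, 0.0, -2.95]
ft_force: [0.5, 0.6, -0.5]
width: 0.605
grasp_force: 0.0
```

Call:
carry_out --deltas '[{"jaw":52,"dx":0,"dy":0,"dz":0,"turn":0},{"jaw":52,"dx":0,"dy":0,"dz":0,"turn":0}]'

```text
time: 9.3
ee_pos: [589.0, 4.1, 126.2]
tool_rot: [3.141, -0.002, -2.952]
ft_force: [-0.2, 0.7, 0.3]
width: 0.608
grasp_force: 0.0
```

```bash
python3 go.py 591 6 50 -169
```

```text
t 9.3 tcp [589.    4.1 126.2] yaw -169.11 tilt 0.09 q [ 0.27  0.38  0.02 -0.   -1.21 -1.65] w 51.9 gf 0.0 F [-0.2  0.7  0.3]
turn -0.11 | dx -2.3 dy 1.5 dz 76.2
```

Call:
carry_out --deltas '[{"jaw":52,"dx":-2.3,"dy":1.5,"dz":20,"turn":0},{"jaw":52,"dx":0,"dy":0,"dz":30,"turn":0},{"jaw":52,"dx":0,"dy":0,"dz":20,"turn":0},{"jaw":50,"dx":0,"dy":0,"dz":6,"turn":0},{"jaw":46,"dx":0,"dy":0,"dz":0,"turn":0},{"jaw":46,"dx":0,"dy":0,"dz":0,"turn":0},{"jaw":46,"dx":0,"dy":0,"dz":0,"turn":0}]'

```text
time: 10.0
ee_pos: [592.4, 7.6, 52.4]
tool_rot: [-3.141, 0.003, -2.949]
ft_force: [-0.3, 0.4, 0.6]
width: 0.538
grasp_force: 0.0
```

```bash
python3 go.py 591 6 50 -169
```

```text
t 10.0 tcp [592.4   7.6  52.4] yaw -168.95 tilt 0.16 q [ 0.28  0.45 -0.08  0.   -1.04 -1.65] w 45.9 gf 0.0 F [-0.3  0.4  0.6]
turn 0.05 | dx 1.7 dy -1.3 dz 2.4
```

Call:
carry_out --deltas '[{"jaw":46,"dx":1,"dy":-1,"dz":1.5,"turn":0},{"jaw":40,"dx":0,"dy":0,"dz":0,"turn":0},{"jaw":36,"dx":0,"dy":0,"dz":0,"turn":0},{"jaw":27,"dx":0,"dy":0,"dz":0,"turn":0},{"jaw":27,"dx":0,"dy":0,"dz":0,"turn":0},{"jaw":27,"dx":0,"dy":0,"dz":0,"turn":0}]'

```text
time: 10.6
ee_pos: [591.1, 5.8, 50.0]
tool_rot: [-3.141, 0.001, -2.949]
ft_force: [-1.0, -2.1, 5.6]
width: 0.369
grasp_force: 59.4
```

```bash
python3 go.py 591 6 50 -169
```

```text
t 10.6 tcp [591.1   5.8  50. ] yaw -168.97 tilt 0.07 q [ 0.27  0.45 -0.09  0.   -1.03 -1.65] w 31.5 gf 59.4 F [-1.  -2.1  5.6]
turn 0.03 | dx 0.0 dy 0.2 dz 0.0
```

Call:
carry_out --deltas '[{"jaw":27,"dx":0,"dy":0,"dz":-5,"turn":0},{"jaw":27,"dx":0,"dy":0,"dz":-15,"turn":0},{"jaw":27,"dx":0,"dy":0,"dz":-25,"turn":0},{"jaw":27,"dx":0,"dy":0,"dz":-25,"turn":0},{"jaw":27,"dx":0,"dy":0,"dz":-10,"turn":0},{"jaw":27,"dx":2,"dy":15,"dz":0,"turn":0},{"jaw":27,"dx":4,"dy":30,"dz":0,"turn":0},{"jaw":27,"dx":5,"dy":40,"dz":0,"turn":0}]'

```text
time: 11.4
ee_pos: [562.2, 87.7, 127.6]
tool_rot: [3.141, -0.003, -2.952]
ft_force: [-0.3, 1.0, -0.6]
width: 0.37
grasp_force: 59.5
```

Call:
carry_out --deltas '[{"jaw":27,"dx":6,"dy":45,"dz":0,"turn":0},{"jaw":27,"dx":6,"dy":45,"dz":0,"turn":0},{"jaw":27,"dx":6,"dy":40,"dz":0,"turn":0},{"jaw":27,"dx":3,"dy":25,"dz":15,"turn":0},{"jaw":27,"dx":0,"dy":0,"dz":30,"turn":0},{"jaw":27,"dx":0,"dy":0,"dz":20,"turn":0},{"jaw":27,"dx":0,"dy":0,"dz":0,"turn":0},{"jaw":27,"dx":0,"dy":0,"dz":0,"turn":0}]'

```text
time: 12.2
ee_pos: [512.8, 235.4, 63.9]
tool_rot: [-3.141, -0.002, -2.949]
ft_force: [0.3, -0.6, -0.7]
width: 0.37
grasp_force: 59.6
```

```bash
python3 go.py 513.5 237 47 -169
```

```text
t 12.2 tcp [512.8 235.4  63.9] yaw -168.97 tilt 0.1 q [ 0.71  0.39 -0.14  0.   -1.04 -2.09] w 31.6 gf 59.6 F [ 0.3 -0.6 -0.7]
turn 0.03 | dx -1.0 dy 1.4 dz 16.9
```

Call:
carry_out --deltas '[{"jaw":27,"dx":0,"dy":0,"dz":10,"turn":0},{"jaw":27,"dx":0,"dy":0,"dz":4,"turn":0},{"jaw":27,"dx":0,"dy":0,"dz":1.5,"turn":0},{"jaw":27,"dx":0,"dy":0,"dz":0.5,"turn":0},{"jaw":27,"dx":0,"dy":0,"dz":0,"turn":0},{"jaw":27,"dx":0,"dy":0,"dz":0,"turn":0}]'

```text
time: 12.8
ee_pos: [513.6, 235.5, 48.7]
tool_rot: [3.141, 0.0, -2.949]
ft_force: [0.8, -0.0, -1.5]
width: 0.364
grasp_force: 59.6
```

Call:
carry_out --deltas '[{"jaw":27,"dx":0,"dy":0,"dz":1,"turn":0},{"jaw":27,"dx":0,"dy":0,"dz":0.7,"turn":0},{"jaw":27,"dx":0,"dy":0,"dz":0.3,"turn":0},{"jaw":27,"dx":0,"dy":0,"dz":0,"turn":0}]'

```text
time: 13.2
ee_pos: [513.8, 235.6, 47.0]
tool_rot: [3.141, 0.001, -2.949]
ft_force: [-0.6, -0.6, 5.0]
width: 0.367
grasp_force: 59.9
```

Call:
carry_out --deltas '[{"jaw":34,"dx":0,"dy":0,"dz":0,"turn":0},{"jaw":52,"dx":0,"dy":0,"dz":0,"turn":0},{"jaw":52,"dx":0,"dy":0,"dz":0,"turn":0},{"jaw":52,"dx":0,"dy":0,"dz":-10,"turn":0},{"jaw":52,"dx":0,"dy":0,"dz":-30,"turn":0},{"jaw":52,"dx":0,"dy":0,"dz":-40,"turn":0},{"jaw":52,"dx":0,"dy":0,"dz":-20,"turn":-8},{"jaw":50,"dx":0,"dy":0,"dz":0,"turn":-8}]'

```text
time: 14.0
ee_pos: [515.4, 236.5, 151.2]
tool_rot: [3.141, 0.008, -2.664]
ft_force: [0.3, 0.1, 0.0]
width: 0.582
grasp_force: 0.0
```

Call:
carry_out --deltas '[{"jaw":48,"dx":0,"dy":0,"dz":0,"turn":-8.2},{"jaw":46,"dx":0,"dy":0,"dz":0,"turn":-8.2},{"jaw":44,"dx":0,"dy":0,"dz":0,"turn":-8.2},{"jaw":42,"dx":0,"dy":0,"dz":0,"turn":-8.2},{"jaw":42,"dx":0,"dy":0,"dz":0,"turn":-8.2},{"jaw":42,"dx":0,"dy":0,"dz":0,"turn":-8.2},{"jaw":42,"dx":0,"dy":0,"dz":0,"turn":-8.2},{"jaw":42,"dx":0,"dy":0,"dz":0,"turn":-8.2}]'

```text
time: 14.8
ee_pos: [513.4, 235.5, 147.1]
tool_rot: [-3.141, 0.0, -1.519]
ft_force: [-0.5, -0.3, 0.1]
width: 0.49
grasp_force: 0.0
```

```bash
python3 go.py 632 14 100 -79; python3 - <<'E'
from h import *
t=manip.get_image("top")[:,:,::-1]; s=manip.get_image("scene")[:,:,::-1]; cv2.imwrite("pics/t2.png",t)
red=((80,150,120),(100,255,255))
A=blob(t,374.6,206,*red,r=8);B=blob(s,363.9,211,*red,r=7);print(A,B,ray("top",*A[:2],45))
a=cv2.resize(t[170:275,335:475],None,fx=3,fy=3,interpolation=cv2.INTER_CUBIC)
b=cv2.resize(s[190:295,230:410],(540,315),interpolation=cv2.INTER_CUBIC)[:,:380]
cv2.imwrite("pics/c4.png",np.hstack([a,b]))
E
```

```text
t 14.8 tcp [513.4 235.5 147.1] yaw -87.04 tilt 0.03 q [ 0.71  0.32 -0.02  0.   -1.23 -0.66] w 41.9 gf 0.0 F [-0.5 -0.3  0.1]
turn -8.04 | dx 240.0 dy -74.2 dz 47.1
(np.float64(374.6470588235294), np.float64(206.0), np.int64(17)) (np.float64(363.875), np.float64(211.125), np.int64(8)) [630.63468658  12.75743472  45.        ]
```

View pics/c4.png

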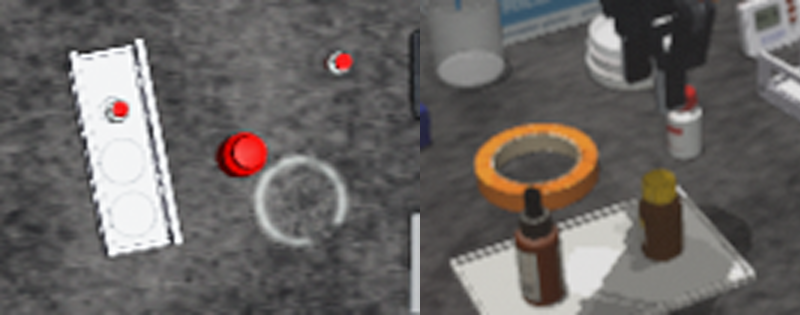

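Both bottles stand on the tray, and the seat rings show at about (131,214) and (123,161). The used vial's cap is at (120,109).

```bash
python3 - <<'E'
from h import *
t=cv2.imread("pics/t2.png")
for x,y in((131,214),(123,161)): print(ray("top",335+(x+.5)/3-.5,170+(y+.5)/3-.5,6))
g=cv2.resize(t[195:255,355:400],None,fx=10,fy=10,interpolation=cv2.INTER_CUBIC)
l=cv2.cvtColor(g,cv2.COLOR_BGR2GRAY).astype(float); l=np.clip((l-225)*8.5,0,255).astype(np.uint8)
cv2.imwrite("pics/c5.png",l)
E
```

```text
[548.57617354  -0.83256421   6.        ]
[591.56287166   5.96646168   6.        ]
```

View pics/c5.png

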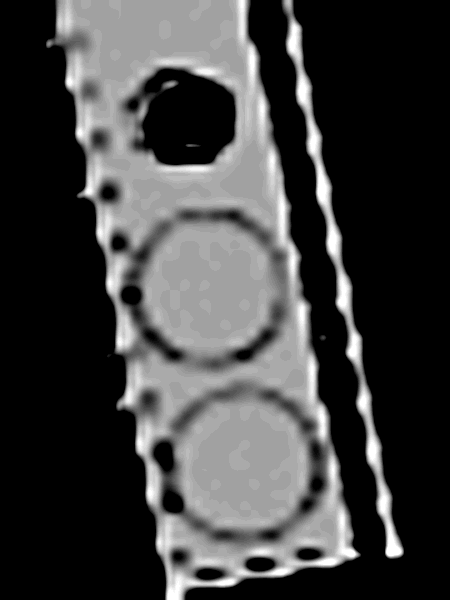

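Call:
carry_out --deltas '[{"jaw":42,"dx":0,"dy":0,"dz":0,"turn":-8},{"jaw":42,"dx":30,"dy":-9,"dz":0,"turn":0},{"jaw":42,"dx":40,"dy":-13,"dz":0,"turn":0},{"jaw":42,"dx":40,"dy":-13,"dz":0,"turn":0},{"jaw":42,"dx":40,"dy":-13,"dz":0,"turn":0},{"jaw":42,"dx":40,"dy":-13,"dz":10,"turn":0},{"jaw":42,"dx":40,"dy":-13,"dz":15,"turn":0},{"jaw":42,"dx":10,"dy":0,"dz":22,"turn":0}]'

```text
time: 15.7
ee_pos: [632.6, 9.5, 99.9]
tool_rot: [-3.139, -0.001, -1.393]
ft_force: [0.3, 0.6, 0.4]
width: 0.487
grasp_force: 0.0
```

The enhanced crop shows the middle ring centred at (209,289) and the front ring at (245,463).

```bash
python3 go.py 631.5 13.5 12 -79; python3 - <<'E'
from h import *
m=ray("top",375.45,223.45,6);f=ray("top",379.05,240.85,6);d=(m-f)/np.linalg.norm(m-f)
print(m,f,np.linalg.norm(m-f),"rear",m+42*np.array([.9816,.1908,0]),m+42*d)
E
```

```text
t 15.7 tcp [632.6   9.5  99.9] yaw -79.83 tilt 0.17 q [ 0.26  0.48  0.1   0.   -1.19 -0.09] w 41.6 gf 0.0 F [0.3 0.6 0.4]
turn -0.83 | dx -4.1 dy 0.3 dz 87.9
[591.27281166   6.49248114   6.        ] [548.95938601  -2.57513757   6.        ] 43.27409963730786 rear [632.50001166  14.50608114   6.        ] [632.34042236  15.29312607   6.        ]
```

Call:
carry_out --deltas '[{"jaw":42,"dx":-4,"dy":0,"dz":15,"turn":-0.8},{"jaw":42,"dx":0,"dy":0,"dz":25,"turn":0},{"jaw":42,"dx":0,"dy":0,"dz":25,"turn":0},{"jaw":42,"dx":0,"dy":0,"dz":12,"turn":0},{"jaw":42,"dx":0,"dy":0,"dz":7,"turn":0},{"jaw":42,"dx":0,"dy":0,"dz":0,"turn":0},{"jaw":42,"dx":0,"dy":0,"dz":0,"turn":0},{"jaw":42,"dx":0,"dy":0,"dz":0,"turn":0}]'

```text
time: 16.5
ee_pos: [630.5, 17.3, 16.8]
tool_rot: [-3.139, -0.0, -1.372]
ft_force: [0.7, -0.6, 0.4]
width: 0.495
grasp_force: 0.0
```

```bash
python3 go.py 631.5 13.5 12 -79
```

```text
t 16.5 tcp [630.5  17.3  16.8] yaw -78.6 tilt 0.14 q [ 0.27  0.55 -0.01  0.   -1.01 -0.08] w 42.3 gf 0.0 F [ 0.7 -0.6  0.4]
turn 0.40 | dx 3.9 dy -0.3 dz 4.8
```

Call:
carry_out --deltas '[{"jaw":42,"dx":3.5,"dy":0,"dz":3,"turn":0.4},{"jaw":36,"dx":0,"dy":0,"dz":0,"turn":0},{"jaw":28,"dx":0,"dy":0,"dz":0,"turn":0},{"jaw":24,"dx":0,"dy":0,"dz":0,"turn":0},{"jaw":12,"dx":0,"dy":0,"dz":0,"turn":0},{"jaw":12,"dx":0,"dy":0,"dz":0,"turn":0},{"jaw":12,"dx":0,"dy":0,"dz":0,"turn":0}]'

```text
time: 17.2
ee_pos: [630.5, 13.7, 12.6]
tool_rot: [-3.141, -0.0, -1.378]
ft_force: [0.7, 0.6, 1.8]
width: 0.189
grasp_force: 58.5
```

```bash
python3 go.py 631.5 13.5 12 -79
```

```text
t 17.2 tcp [630.5  13.7  12.6] yaw -78.98 tilt 0.03 q [ 0.27  0.55 -0.02  0.   -1.   -0.08] w 16.1 gf 58.5 F [0.7 0.6 1.8]
turn 0.02 | dx 0.4 dy -1.0 dz 0.6
```

Call:
carry_out --deltas '[{"jaw":12,"dx":0,"dy":0,"dz":-5,"turn":0},{"jaw":12,"dx":0,"dy":0,"dz":-20,"turn":0},{"jaw":12,"dx":0,"dy":0,"dz":-35,"turn":0},{"jaw":12,"dx":0,"dy":0,"dz":-35,"turn":0},{"jaw":12,"dx":0,"dy":0,"dz":-20,"turn":0},{"jaw":12,"dx":0,"dy":0,"dz":0,"turn":0},{"jaw":12,"dx":0,"dy":0,"dz":0,"turn":0}]'

```text
time: 17.9
ee_pos: [630.1, 13.9, 127.5]
tool_rot: [-3.141, 0.001, -1.379]
ft_force: [-0.0, 0.8, -0.7]
width: 0.184
grasp_force: 58.6
```

```bash
python3 go.py 508.5 -288 9 -79
```

```text
t 17.9 tcp [630.1  13.9 127.5] yaw -78.99 tilt 0.04 q [ 0.27  0.46  0.14 -0.   -1.25 -0.08] w 15.7 gf 58.6 F [-0.   0.8 -0.7]
turn 0.01 | dx 273.1 dy 177.0 dz 118.5
```

Call:
carry_out --deltas '[{"jaw":12,"dx":15,"dy":10,"dz":0,"turn":0},{"jaw":12,"dx":28,"dy":18,"dz":0,"turn":0},{"jaw":12,"dx":35,"dy":23,"dz":0,"turn":0},{"jaw":12,"dx":35,"dy":23,"dz":0,"turn":0},{"jaw":12,"dx":35,"dy":23,"dz":0,"turn":0},{"jaw":12,"dx":35,"dy":23,"dz":0,"turn":0},{"jaw":12,"dx":35,"dy":23,"dz":0,"turn":0},{"jaw":12,"dx":30,"dy":18,"dz":0,"turn":0}]'

```text
time: 18.7
ee_pos: [517.1, -262.5, 126.2]
tool_rot: [3.139, 0.001, -1.38]
ft_force: [0.8, 0.8, 0.0]
width: 0.184
grasp_force: 58.6
```

Call:
carry_out --deltas '[{"jaw":12,"dx":17,"dy":10,"dz":0,"turn":0},{"jaw":12,"dx":8,"dy":6,"dz":0,"turn":0},{"jaw":12,"dx":0,"dy":0,"dz":0,"turn":0},{"jaw":12,"dx":0,"dy":0,"dz":20,"turn":0},{"jaw":12,"dx":0,"dy":0,"dz":20,"turn":0},{"jaw":12,"dx":0,"dy":0,"dz":10,"turn":0},{"jaw":12,"dx":0,"dy":0,"dz":0,"turn":0},{"jaw":12,"dx":0,"dy":0,"dz":0,"turn":0}]'

```text
time: 19.5
ee_pos: [509.2, -287.8, 77.9]
tool_rot: [-3.141, -0.001, -1.377]
ft_force: [0.7, 0.4, -0.5]
width: 0.191
grasp_force: 58.6
```

```bash
python3 go.py 508.5 -288 9 -79; python3 - <<'E'
from h import *
t=manip.get_image("top")[:,:,::-1]; s=manip.get_image("scene")[:,:,::-1]
a=cv2.resize(t[215:305,440:560],None,fx=3.3,fy=3.3,interpolation=cv2.INTER_CUBIC)
b=cv2.resize(s[150:240,400:520],None,fx=3.3,fy=3.3,interpolation=cv2.INTER_CUBIC)
cv2.imwrite("pics/c6.png",np.hstack([a,b]))
E
```

```text
t 19.5 tcp [ 509.2 -287.8   77.9] yaw -78.92 tilt 0.04 q [-0.25  0.41 -0.07  0.   -1.09  0.44] w 16.3 gf 58.6 F [ 0.7  0.4 -0.5]
turn 0.08 | dx 0.0 dy 0.7 dz 68.9
```

View pics/c6.png

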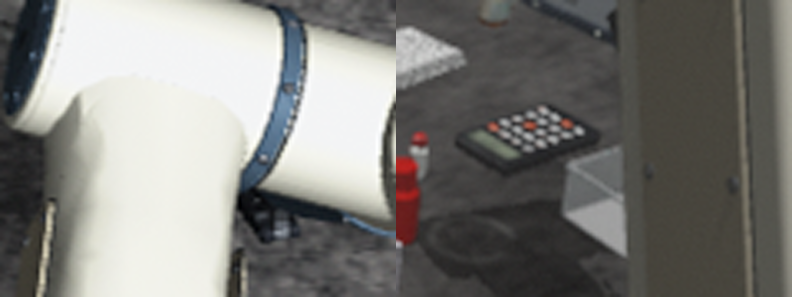

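The arm hides the box in both views, so I rely on its measured edges (x 465–553, y −227 to −350), which leave over 10 mm of margin. I'm lowering the vial.

Call:
carry_out --deltas '[{"jaw":12,"dx":0,"dy":0,"dz":20,"turn":0},{"jaw":12,"dx":0,"dy":0,"dz":25,"turn":0},{"jaw":12,"dx":0,"dy":0,"dz":14,"turn":0},{"jaw":12,"dx":0,"dy":0,"dz":4,"turn":0},{"jaw":12,"dx":0,"dy":0,"dz":2,"turn":0},{"jaw":12,"dx":0,"dy":0,"dz":0,"turn":0},{"jaw":12,"dx":0,"dy":0,"dz":0,"turn":0},{"jaw":12,"dx":0,"dy":0,"dz":0,"turn":0}]'

```text
time: 20.4
ee_pos: [509.2, -288.3, 13.3]
tool_rot: [-3.14, -0.001, -1.378]
ft_force: [-0.1, 0.3, -1.9]
width: 0.192
grasp_force: 58.6
```

Call:
carry_out --deltas '[{"jaw":12,"dx":0,"dy":0,"dz":2.5,"turn":0},{"jaw":12,"dx":0,"dy":0,"dz":1,"turn":0},{"jaw":12,"dx":0,"dy":0,"dz":0.5,"turn":0},{"jaw":12,"dx":0,"dy":0,"dz":0,"turn":0},{"jaw":12,"dx":0,"dy":0,"dz":0,"turn":0}]'

```text
time: 20.9
ee_pos: [508.6, -288.1, 8.4]
tool_rot: [3.141, 0.0, -1.378]
ft_force: [-0.1, 0.7, 0.9]
width: 0.187
grasp_force: 58.7
```

Call:
carry_out --deltas '[{"jaw":12,"dx":0,"dy":0,"dz":0.5,"turn":0},{"jaw":12,"dx":0,"dy":0,"dz":0.3,"turn":0},{"jaw":12,"dx":0,"dy":0,"dz":0,"turn":0}]'

```text
time: 21.2
ee_pos: [508.6, -288.1, 8.4]
tool_rot: [3.142, -0.0, -1.378]
ft_force: [-2.3, 3.1, 7.1]
width: 0.187
grasp_force: 59.0
```

Contact. I'm releasing gently and rising.

Call:
carry_out --deltas '[{"jaw":19,"dx":0,"dy":0,"dz":-0.5,"turn":0},{"jaw":24,"dx":0,"dy":0,"dz":0,"turn":0},{"jaw":29,"dx":0,"dy":0,"dz":0,"turn":0},{"jaw":29,"dx":0,"dy":0,"dz":-5,"turn":0},{"jaw":29,"dx":0,"dy":0,"dz":-30,"turn":0},{"jaw":29,"dx":0,"dy":0,"dz":-40,"turn":0},{"jaw":35,"dx":0,"dy":0,"dz":-30,"turn":0},{"jaw":42,"dx":0,"dy":0,"dz":0,"turn":0}]'

```text
time: 22.0
ee_pos: [511.6, -289.5, 118.7]
tool_rot: [-3.133, -0.006, -1.378]
ft_force: [0.8, -0.2, 0.8]
width: 0.495
grasp_force: 0.0
```

```bash
python3 go.py 670.5 -164 100 -79
```

```text
t 22.0 tcp [ 511.6 -289.5  118.7] yaw -78.94 tilt 0.57 q [-0.25  0.38 -0.01  0.   -1.17  0.44] w 42.3 gf 0.0 F [ 0.8 -0.2  0.8]
turn 0.06 | dx -92.9 dy -180.0 dz 18.7
```

Call:
carry_out --deltas '[{"jaw":42,"dx":-12,"dy":-22,"dz":0,"turn":0},{"jaw":42,"dx":-20,"dy":-38,"dz":0,"turn":0},{"jaw":42,"dx":-20,"dy":-38,"dz":0,"turn":0},{"jaw":42,"dx":-20,"dy":-40,"dz":0,"turn":0},{"jaw":42,"dx":-15,"dy":-30,"dz":10,"turn":0},{"jaw":42,"dx":-6,"dy":-12,"dz":10,"turn":0},{"jaw":42,"dx":0,"dy":0,"dz":0,"turn":0},{"jaw":42,"dx":0,"dy":0,"dz":0,"turn":0}]'

```text
time: 22.8
ee_pos: [666.8, -162.9, 92.5]
tool_rot: [3.14, 0.0, -1.379]
ft_force: [-0.2, -0.5, 0.4]
width: 0.488
grasp_force: 0.0
```

```bash
python3 go.py 670.7 -164.3 8 -79; python3 - <<'E'
from h import *
t=manip.get_image("top")[:,:,::-1]; s=manip.get_image("scene")[:,:,::-1]
a=cv2.resize(t[215:305,440:560],None,fx=3.3,fy=3.3,interpolation=cv2.INTER_CUBIC)
b=cv2.resize(s[150:240,380:500],None,fx=3.3,fy=3.3,interpolation=cv2.INTER_CUBIC)
cv2.imwrite("pics/c7.png",np.hstack([a,b]))
E
```

```text
t 22.8 tcp [ 666.8 -162.9   92.5] yaw -78.99 tilt 0.1 q [-0.01  0.59  0.27  0.   -1.25  0.2 ] w 41.7 gf 0.0 F [-0.2 -0.5  0.4]
turn 0.01 | dx 2.2 dy -3.5 dz 84.5
```

View pics/c7.png

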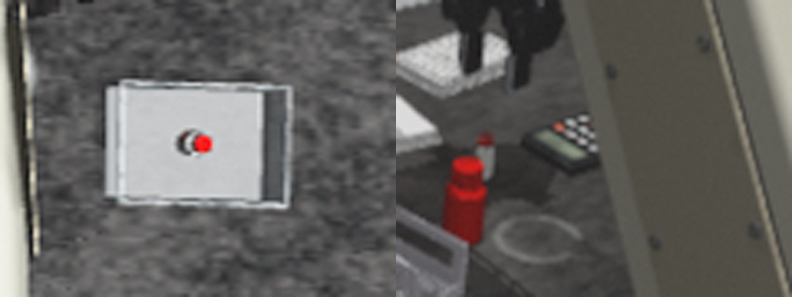

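The used vial stands upright in the box, cap at about (202,143). The fingers hang above the fresh vial (485,155).

Call:
carry_out --deltas '[{"jaw":42,"dx":2.2,"dy":-3.5,"dz":20,"turn":0},{"jaw":42,"dx":0,"dy":0,"dz":25,"turn":0},{"jaw":42,"dx":0,"dy":0,"dz":20,"turn":0},{"jaw":42,"dx":0,"dy":0,"dz":12,"turn":0},{"jaw":42,"dx":0,"dy":0,"dz":5,"turn":0},{"jaw":42,"dx":0,"dy":0,"dz":0,"turn":0},{"jaw":42,"dx":0,"dy":0,"dz":0,"turn":0},{"jaw":42,"dx":0,"dy":0,"dz":0,"turn":0}]'

```text
time: 23.7
ee_pos: [672.3, -164.1, 12.5]
tool_rot: [-3.139, -0.001, -1.378]
ft_force: [0.9, -0.6, -0.3]
width: 0.491
grasp_force: 0.0
```

```bash
python3 go.py 670.7 -164.3 9 -79
```

```text
t 23.7 tcp [ 672.3 -164.1   12.5] yaw -78.98 tilt 0.13 q [-0.01  0.66  0.18  0.   -1.09  0.21] w 41.9 gf 0.0 F [ 0.9 -0.6 -0.3]
turn 0.02 | dx -0.1 dy 1.6 dz 3.5
```

Call:
carry_out --deltas '[{"jaw":42,"dx":0,"dy":1.5,"dz":2,"turn":0},{"jaw":36,"dx":0,"dy":0,"dz":0,"turn":0},{"jaw":28,"dx":0,"dy":0,"dz":0,"turn":0},{"jaw":24,"dx":0,"dy":0,"dz":0,"turn":0},{"jaw":12,"dx":0,"dy":0,"dz":0,"turn":0},{"jaw":12,"dx":0,"dy":0,"dz":0,"turn":0},{"jaw":12,"dx":0,"dy":0,"dz":0,"turn":0}]'

```text
time: 24.4
ee_pos: [670.2, -164.3, 9.4]
tool_rot: [-3.141, -0.0, -1.378]
ft_force: [-0.1, -0.6, 2.3]
width: 0.183
grasp_force: 58.6
```

```bash
python3 go.py 632.4 14.5 15
```

```text
t 24.4 tcp [ 670.2 -164.3    9.4] yaw -78.98 tilt 0.03 q [-0.01  0.66  0.17  0.   -1.08  0.21] w 15.6 gf 58.6 F [-0.1 -0.6  2.3]
turn 0.00 | dx -182.7 dy 2.9 dz -5.6
```

Call:
carry_out --deltas '[{"jaw":12,"dx":0,"dy":0,"dz":-5,"turn":0},{"jaw":12,"dx":0,"dy":0,"dz":-20,"turn":0},{"jaw":12,"dx":0,"dy":0,"dz":-35,"turn":0},{"jaw":12,"dx":0,"dy":0,"dz":-35,"turn":0},{"jaw":12,"dx":0,"dy":0,"dz":-20,"turn":0},{"jaw":12,"dx":0,"dy":0,"dz":0,"turn":0},{"jaw":12,"dx":-15,"dy":0,"dz":0,"turn":0},{"jaw":12,"dx":-30,"dy":0,"dz":0,"turn":0}]'

```text
time: 25.2
ee_pos: [660.4, -120.5, 122.5]
tool_rot: [3.139, 0.001, -1.381]
ft_force: [0.2, 0.3, -0.5]
width: 0.186
grasp_force: 58.6
```

Call:
carry_out --deltas '[{"jaw":12,"dx":-35,"dy":1,"dz":0,"turn":0},{"jaw":12,"dx":-40,"dy":1,"dz":0,"turn":0},{"jaw":12,"dx":-30,"dy":1,"dz":0,"turn":0},{"jaw":12,"dx":-20,"dy":0,"dz":0,"turn":0},{"jaw":12,"dx":-12,"dy":0,"dz":0,"turn":0},{"jaw":12,"dx":0,"dy":0,"dz":20,"turn":0},{"jaw":12,"dx":0,"dy":0,"dz":25,"turn":0},{"jaw":12,"dx":0,"dy":0,"dz":0,"turn":0}]'

```text
time: 26.0
ee_pos: [629.1, 13.7, 74.6]
tool_rot: [3.133, 0.001, -1.379]
ft_force: [-0.3, -0.7, -1.4]
width: 0.182
grasp_force: 58.6
```

Call:
carry_out --deltas '[{"jaw":12,"dx":0,"dy":0,"dz":0,"turn":0},{"jaw":12,"dx":0,"dy":0,"dz":0,"turn":0}]'

```text
time: 26.2
ee_pos: [633.1, 13.6, 80.4]
tool_rot: [-3.14, -0.001, -1.379]
ft_force: [-0.5, 0.8, -0.8]
width: 0.183
grasp_force: 58.6
```

```bash
python3 go.py 632.4 14.5 15.4 -79
```

```text
t 26.2 tcp [633.1  13.6  80.4] yaw -78.99 tilt 0.11 q [ 0.27  0.5   0.07  0.   -1.15 -0.08] w 15.6 gf 58.6 F [-0.5  0.8 -0.8]
turn 0.01 | dx -1.0 dy 0.5 dz 65.0
```

Call:
carry_out --deltas '[{"jaw":12,"dx":-1,"dy":0.5,"dz":20,"turn":0},{"jaw":12,"dx":0,"dy":0,"dz":20,"turn":0},{"jaw":12,"dx":0,"dy":0,"dz":12,"turn":0},{"jaw":12,"dx":0,"dy":0,"dz":6,"turn":0},{"jaw":12,"dx":0,"dy":0,"dz":2,"turn":0},{"jaw":12,"dx":0,"dy":0,"dz":0,"turn":0},{"jaw":12,"dx":0,"dy":0,"dz":0,"turn":0},{"jaw":12,"dx":0,"dy":0,"dz":0,"turn":0}]'

```text
time: 27.0
ee_pos: [632.1, 14.8, 19.9]
tool_rot: [-3.14, -0.0, -1.378]
ft_force: [-0.2, -0.2, -0.9]
width: 0.184
grasp_force: 58.6
```

```bash
python3 go.py 632.4 14.5 15.4 -79
```

```text
t 27.0 tcp [632.1  14.8  19.9] yaw -78.98 tilt 0.08 q [ 0.27  0.55 -0.    0.   -1.02 -0.08] w 15.7 gf 58.6 F [-0.2 -0.2 -0.9]
turn 0.02 | dx 0.4 dy -0.2 dz 4.5
```

Call:
carry_out --deltas '[{"jaw":12,"dx":0,"dy":0,"dz":2.5,"turn":0},{"jaw":12,"dx":0,"dy":0,"dz":0.7,"turn":0},{"jaw":12,"dx":0,"dy":0,"dz":0.5,"turn":0},{"jaw":12,"dx":0,"dy":0,"dz":0,"turn":0},{"jaw":12,"dx":0,"dy":0,"dz":0,"turn":0}]'

```text
time: 27.5
ee_pos: [631.6, 14.7, 15.4]
tool_rot: [-3.142, -0.0, -1.379]
ft_force: [-0.7, 0.5, -1.2]
width: 0.184
grasp_force: 58.6
```

Call:
carry_out --deltas '[{"jaw":12,"dx":0,"dy":-0.5,"dz":0.4,"turn":0},{"jaw":12,"dx":0,"dy":0,"dz":0.4,"turn":0},{"jaw":12,"dx":0,"dy":0,"dz":0.2,"turn":0},{"jaw":12,"dx":0,"dy":0,"dz":0,"turn":0}]'

```text
time: 27.9
ee_pos: [631.8, 14.7, 15.3]
tool_rot: [3.141, -0.0, -1.378]
ft_force: [-3.1, 0.2, 6.8]
width: 0.187
grasp_force: 59.1
```

Contact. I'm releasing and rising.

Call:
carry_out --deltas '[{"jaw":18,"dx":0,"dy":0,"dz":-0.4,"turn":0},{"jaw":23,"dx":0,"dy":0,"dz":0,"turn":0},{"jaw":30,"dx":0,"dy":0,"dz":0,"turn":0},{"jaw":36,"dx":0,"dy":0,"dz":0,"turn":0},{"jaw":36,"dx":0,"dy":0,"dz":-20,"turn":0},{"jaw":36,"dx":0,"dy":0,"dz":-35,"turn":0},{"jaw":40,"dx":0,"dy":0,"dz":-40,"turn":0},{"jaw":44,"dx":0,"dy":0,"dz":-30,"turn":0}]'

```text
time: 28.7
ee_pos: [632.7, 14.7, 142.4]
tool_rot: [-3.139, -0.001, -1.378]
ft_force: [-0.5, 0.7, 0.2]
width: 0.516
grasp_force: 0.0
```

Call:
carry_out --deltas '[{"jaw":52,"dx":-5,"dy":0,"dz":0,"turn":8.2},{"jaw":52,"dx":0,"dy":0,"dz":0,"turn":8.2},{"jaw":52,"dx":0,"dy":0,"dz":0,"turn":8.2},{"jaw":52,"dx":0,"dy":0,"dz":0,"turn":8.2},{"jaw":52,"dx":0,"dy":0,"dz":0,"turn":8.2},{"jaw":52,"dx":0,"dy":0,"dz":0,"turn":8.2},{"jaw":52,"dx":0,"dy":0,"dz":0,"turn":8.2},{"jaw":52,"dx":0,"dy":0,"dz":0,"turn":8.2}]'

```text
time: 29.5
ee_pos: [631.1, 19.8, 139.6]
tool_rot: [3.141, -0.0, -2.529]
ft_force: [-0.2, -0.2, 0.3]
width: 0.607
grasp_force: 0.0
```

Call:
carry_out --deltas '[{"jaw":52,"dx":0,"dy":0,"dz":0,"turn":8.2},{"jaw":52,"dx":0,"dy":0,"dz":0,"turn":8.2},{"jaw":52,"dx":0,"dy":0,"dz":0,"turn":8},{"jaw":52,"dx":0,"dy":0,"dz":0,"turn":0}]'

```text
time: 29.9
ee_pos: [631.1, 19.8, 139.6]
tool_rot: [3.142, -0.0, -2.951]
ft_force: [0.4, 0.4, -0.2]
width: 0.607
grasp_force: 0.0
```

```bash
python3 go.py 513.8 235.6 130 -169
```

```text
t 29.9 tcp [631.1  19.8 139.6] yaw -169.06 tilt 0.01 q [ 0.28  0.45  0.16 -0.   -1.28 -1.66] w 51.8 gf 0.0 F [ 0.4  0.4 -0.2]
turn -0.06 | dx 74.0 dy 234.3 dz 9.6
```

Call:
carry_out --deltas '[{"jaw":52,"dx":8,"dy":25,"dz":0,"turn":0},{"jaw":52,"dx":13,"dy":41,"dz":0,"turn":0},{"jaw":52,"dx":13,"dy":42,"dz":0,"turn":0},{"jaw":52,"dx":13,"dy":42,"dz":0,"turn":0},{"jaw":52,"dx":13,"dy":42,"dz":0,"turn":0},{"jaw":52,"dx":10,"dy":30,"dz":0,"turn":0},{"jaw":52,"dx":4,"dy":12,"dz":10,"turn":0},{"jaw":52,"dx":0,"dy":0,"dz":0,"turn":0}]'

```text
time: 30.7
ee_pos: [512.3, 236.2, 128.3]
tool_rot: [-3.141, -0.002, -2.944]
ft_force: [-1.1, -1.2, -0.2]
width: 0.61
grasp_force: 0.0
```

Call:
carry_out --deltas '[{"jaw":52,"dx":0,"dy":0,"dz":0,"turn":0},{"jaw":52,"dx":0,"dy":0,"dz":0,"turn":0}]'

```text
time: 30.9
ee_pos: [514.4, 234.3, 129.8]
tool_rot: [-3.141, 0.0, -2.95]
ft_force: [-0.5, 0.2, 0.2]
width: 0.61
grasp_force: 0.0
```

```bash
python3 go.py 513.8 235.6 47 -169; python3 - <<'E'
from h import *
t=manip.get_image("top")[:,:,::-1]; s=manip.get_image("scene")[:,:,::-1]
red=((80,150,120),(100,255,255))
A=blob(t,375,206,*red,r=8);B=blob(s,363.9,211,*red,r=7);print(A,B,ray("top",*A[:2],45),tri(A[:2],B[:2]))
a=cv2.resize(t[170:275,335:475],None,fx=3,fy=3,interpolation=cv2.INTER_CUBIC)
b=cv2.resize(s[165:295,260:430],None,fx=2.2,fy=2.2,interpolation=cv2.INTER_CUBIC)
b=cv2.copyMakeBorder(b,0,max(0,315-b.shape[0]),0,0,0)[:315]
cv2.imwrite("pics/c8.png",np.hstack([a,b]))
E
```

```text
t 30.9 tcp [514.4 234.3 129.8] yaw -169.0 tilt 0.02 q [ 0.7   0.34 -0.04  0.   -1.19 -2.08] w 52.1 gf 0.0 F [-0.5  0.2  0.2]
turn -0.00 | dx 0.4 dy 1.4 dz 82.8
(np.float64(374.1), np.float64(204.95), np.int64(20)) (np.float64(362.25), np.float64(211.0), np.int64(8)) [633.11909105  14.07455908  45.        ] [632.82104114  12.59265365  40.72876104]
```

View pics/c8.png

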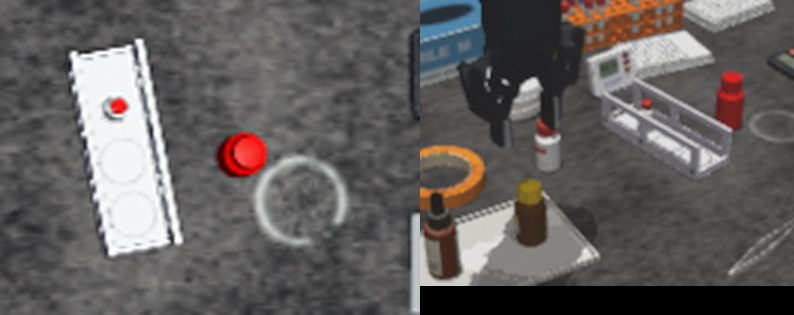

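The fresh vial stands upright on the rear seat, its cap at (118,105), measured at (633, 14) against a seat at (632.4, 14.5). I'm picking up the big vial.

Call:
carry_out --deltas '[{"jaw":52,"dx":0.4,"dy":1.4,"dz":20,"turn":0},{"jaw":52,"dx":0,"dy":0,"dz":30,"turn":0},{"jaw":52,"dx":0,"dy":0,"dz":22,"turn":0},{"jaw":50,"dx":0,"dy":0,"dz":8,"turn":0},{"jaw":46,"dx":0,"dy":0,"dz":0,"turn":0},{"jaw":46,"dx":0,"dy":0,"dz":0,"turn":0},{"jaw":46,"dx":0,"dy":0,"dz":0,"turn":0}]'

```text
time: 31.7
ee_pos: [514.1, 237.1, 51.3]
tool_rot: [3.141, 0.003, -2.949]
ft_force: [0.2, 0.3, -0.1]
width: 0.536
grasp_force: 0.0
```

```bash
python3 go.py 513.8 235.6 47.3 -169
```

```text
t 31.7 tcp [514.1 237.1  51.3] yaw -168.98 tilt 0.16 q [ 0.71  0.4  -0.16  0.   -1.01 -2.09] w 45.8 gf 0.0 F [ 0.2  0.3 -0.1]
turn 0.02 | dx 0.6 dy -1.4 dz 4.0
```

Call:
carry_out --deltas '[{"jaw":46,"dx":0.5,"dy":-1,"dz":2.5,"turn":0},{"jaw":40,"dx":0,"dy":0,"dz":0,"turn":0},{"jaw":36,"dx":0,"dy":0,"dz":0,"turn":0},{"jaw":27,"dx":0,"dy":0,"dz":0,"turn":0},{"jaw":27,"dx":0,"dy":0,"dz":0,"turn":0},{"jaw":27,"dx":0,"dy":0,"dz":0,"turn":0}]'

```text
time: 32.3
ee_pos: [513.2, 235.5, 47.9]
tool_rot: [-3.141, 0.001, -2.949]
ft_force: [-0.4, -1.9, 4.6]
width: 0.368
grasp_force: 59.3
```

```bash
python3 go.py 513.8 235.6 47.3 -169
```

```text
t 32.3 tcp [513.2 235.5  47.9] yaw -168.97 tilt 0.06 q [ 0.71  0.41 -0.17  0.   -1.   -2.09] w 31.4 gf 59.3 F [-0.4 -1.9  4.6]
turn 0.03 | dx -0.6 dy -0.0 dz 0.6
```

Call:
carry_out --deltas '[{"jaw":27,"dx":0,"dy":0,"dz":-5,"turn":0},{"jaw":27,"dx":0,"dy":0,"dz":-15,"turn":0},{"jaw":27,"dx":0,"dy":0,"dz":-25,"turn":0},{"jaw":27,"dx":0,"dy":0,"dz":-25,"turn":0},{"jaw":27,"dx":0,"dy":0,"dz":-12,"turn":0},{"jaw":27,"dx":-2,"dy":-15,"dz":0,"turn":0},{"jaw":27,"dx":-4,"dy":-30,"dz":0,"turn":0},{"jaw":27,"dx":-5,"dy":-40,"dz":0,"turn":0}]'

```text
time: 33.1
ee_pos: [539.1, 153.6, 127.8]
tool_rot: [3.141, -0.002, -2.947]
ft_force: [0.2, 0.6, -0.4]
width: 0.368
grasp_force: 59.5
```

Call:
carry_out --deltas '[{"jaw":27,"dx":-6,"dy":-45,"dz":0,"turn":0},{"jaw":27,"dx":-6,"dy":-45,"dz":0,"turn":0},{"jaw":27,"dx":-6,"dy":-40,"dz":0,"turn":0},{"jaw":27,"dx":-3,"dy":-25,"dz":0,"turn":0},{"jaw":27,"dx":0,"dy":0,"dz":0,"turn":0},{"jaw":27,"dx":0,"dy":0,"dz":0,"turn":0},{"jaw":27,"dx":0,"dy":0,"dz":0,"turn":0}]'

```text
time: 33.8
ee_pos: [589.4, 6.4, 128.4]
tool_rot: [3.141, -0.001, -2.949]
ft_force: [-0.7, -0.9, -1.6]
width: 0.37
grasp_force: 59.5
```

```bash
python3 go.py 590.7 6 50.9 -169
```

```text
t 33.8 tcp [589.4   6.4 128.4] yaw -168.97 tilt 0.09 q [ 0.28  0.38  0.02 -0.   -1.21 -1.65] w 31.6 gf 59.5 F [-0.7 -0.9 -1.6]
turn 0.03 | dx -1.2 dy -0.7 dz 77.5
```

Call:
carry_out --deltas '[{"jaw":27,"dx":-1.2,"dy":-0.7,"dz":10,"turn":0},{"jaw":27,"dx":0,"dy":0,"dz":15,"turn":0},{"jaw":27,"dx":0,"dy":0,"dz":20,"turn":0},{"jaw":27,"dx":0,"dy":0,"dz":18,"turn":0},{"jaw":27,"dx":0,"dy":0,"dz":8,"turn":0},{"jaw":27,"dx":0,"dy":0,"dz":0,"turn":0},{"jaw":27,"dx":0,"dy":0,"dz":0,"turn":0},{"jaw":27,"dx":0,"dy":0,"dz":0,"turn":0}]'

```text
time: 34.6
ee_pos: [592.2, 5.9, 59.4]
tool_rot: [-3.141, 0.002, -2.949]
ft_force: [0.1, 0.6, -0.4]
width: 0.361
grasp_force: 59.5
```

```bash
python3 go.py 590.7 6 50.9 -169
```

```text
t 34.6 tcp [592.2   5.9  59.4] yaw -168.96 tilt 0.12 q [ 0.27  0.44 -0.07  0.   -1.05 -1.65] w 30.8 gf 59.5 F [ 0.1  0.6 -0.4]
turn 0.04 | dx 1.4 dy 0.4 dz 8.5
```

Call:
carry_out --deltas '[{"jaw":27,"dx":1,"dy":0.3,"dz":4,"turn":0},{"jaw":27,"dx":0,"dy":0,"dz":2,"turn":0},{"jaw":27,"dx":0,"dy":0,"dz":0.7,"turn":0},{"jaw":27,"dx":0,"dy":0,"dz":0,"turn":0},{"jaw":27,"dx":0,"dy":0,"dz":0,"turn":0},{"jaw":27,"dx":0,"dy":0,"dz":0,"turn":0}]'

```text
time: 35.2
ee_pos: [590.4, 5.7, 51.6]
tool_rot: [-3.142, 0.0, -2.949]
ft_force: [0.7, -0.2, -0.1]
width: 0.362
grasp_force: 59.5
```

Call:
carry_out --deltas '[{"jaw":27,"dx":-0.3,"dy":0,"dz":0.5,"turn":0},{"jaw":27,"dx":0,"dy":0,"dz":0.4,"turn":0},{"jaw":27,"dx":0,"dy":0,"dz":0.3,"turn":0},{"jaw":27,"dx":0,"dy":0,"dz":0,"turn":0}]'

```text
time: 35.6
ee_pos: [591.0, 5.8, 50.9]
tool_rot: [-3.141, 0.001, -2.949]
ft_force: [-0.7, 0.2, 4.0]
width: 0.364
grasp_force: 59.9
```

Contact. I'm releasing, rising and going to the dropper at (512, 336.6).

Call:
carry_out --deltas '[{"jaw":36,"dx":0,"dy":0,"dz":-0.5,"turn":0},{"jaw":44,"dx":0,"dy":0,"dz":0,"turn":0},{"jaw":52,"dx":0,"dy":0,"dz":0,"turn":0},{"jaw":52,"dx":0,"dy":0,"dz":-10,"turn":0},{"jaw":52,"dx":0,"dy":0,"dz":-30,"turn":0},{"jaw":52,"dx":0,"dy":0,"dz":-40,"turn":0},{"jaw":52,"dx":0,"dy":0,"dz":-20,"turn":0},{"jaw":52,"dx":0,"dy":0,"dz":0,"turn":0}]'

```text
time: 36.4
ee_pos: [592.9, 5.9, 155.7]
tool_rot: [-3.141, 0.008, -2.949]
ft_force: [0.5, 1.0, -0.1]
width: 0.614
grasp_force: 0.0
```

Call:
carry_out --deltas '[{"jaw":52,"dx":1,"dy":30,"dz":0,"turn":0},{"jaw":52,"dx":2,"dy":45,"dz":0,"turn":0},{"jaw":52,"dx":2,"dy":45,"dz":0,"turn":0},{"jaw":52,"dx":2,"dy":45,"dz":0,"turn":0},{"jaw":52,"dx":2,"dy":45,"dz":0,"turn":0},{"jaw":52,"dx":2,"dy":45,"dz":0,"turn":0},{"jaw":52,"dx":2,"dy":45,"dz":0,"turn":0},{"jaw":52,"dx":0,"dy":30,"dz":0,"turn":0}]'

```text
time: 37.2
ee_pos: [513.4, 329.7, 150.5]
tool_rot: [-3.142, -0.001, -2.948]
ft_force: [1.1, -0.3, 0.0]
width: 0.611
grasp_force: 0.0
```

Call:
carry_out --deltas '[{"jaw":52,"dx":0,"dy":8,"dz":0,"turn":0},{"jaw":52,"dx":0,"dy":0,"dz":0,"turn":0},{"jaw":52,"dx":0,"dy":0,"dz":0,"turn":0},{"jaw":52,"dx":0,"dy":0,"dz":0,"turn":0}]'

```text
time: 37.6
ee_pos: [513.7, 333.8, 151.0]
tool_rot: [-3.141, -0.0, -2.951]
ft_force: [-0.1, 0.3, -0.9]
width: 0.612
grasp_force: 0.0
```

```bash
python3 go.py 512 336.6 47.5 -169; python3 - <<'E'
from h import *
t=manip.get_image("top")[:,:,::-1]; s=manip.get_image("scene")[:,:,::-1]
yel=((108,150,120),(125,255,255))
A=blob(t,379,222,*yel,r=8);print(np.round(A,1),ray("top",*A[:2],76).round(1))
a=cv2.resize(t[170:275,335:475],None,fx=3,fy=3,interpolation=cv2.INTER_CUBIC)
b=cv2.resize(s[155:295,240:410],None,fx=2.25,fy=2.25,interpolation=cv2.INTER_CUBIC)
cv2.imwrite("pics/c9.png",np.hstack([a[:315],b[:315]]))
E
```

```text
t 37.6 tcp [513.7 333.8 151. ] yaw -169.07 tilt 0.01 q [ 0.83  0.41  0.13  0.   -1.29 -2.21] w 52.3 gf 0.0 F [-0.1  0.3 -0.9]
turn -0.07 | dx 1.1 dy 3.1 dz 103.5
[379.1 221.1  99. ] [593.1   5.5  76. ]
```

View pics/c9.png

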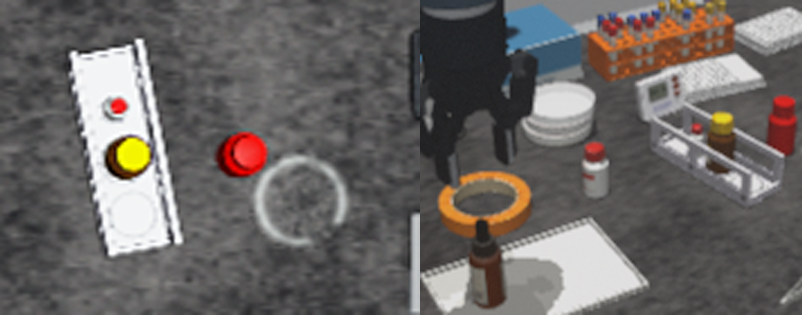

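The big vial stands on the middle seat, yellow cap at (130,157), about 1.4 mm from where it was. Next is the dropper.

Call:
carry_out --deltas '[{"jaw":52,"dx":1,"dy":2.5,"dz":10,"turn":0},{"jaw":52,"dx":0,"dy":0,"dz":30,"turn":0},{"jaw":52,"dx":0,"dy":0,"dz":30,"turn":0},{"jaw":52,"dx":0,"dy":0,"dz":23,"turn":0},{"jaw":50,"dx":0,"dy":0,"dz":7,"turn":0},{"jaw":46,"dx":0,"dy":0,"dz":0,"turn":0},{"jaw":46,"dx":0,"dy":0,"dz":0,"turn":0},{"jaw":46,"dx":0,"dy":0,"dz":0,"turn":0}]'

```text
time: 38.5
ee_pos: [512.7, 338.0, 52.5]
tool_rot: [3.14, 0.003, -2.949]
ft_force: [0.4, -0.4, 0.3]
width: 0.538
grasp_force: 0.0
```

```bash
python3 go.py 512 336.6 47.9 -169
```

```text
t 38.5 tcp [512.7 338.   52.5] yaw -168.98 tilt 0.17 q [ 0.84  0.48 -0.02  0.   -1.06 -2.22] w 46.0 gf 0.0 F [ 0.4 -0.4  0.3]
turn 0.02 | dx 0.9 dy -1.2 dz 4.6
```

Call:
carry_out --deltas '[{"jaw":46,"dx":0.5,"dy":-1,"dz":3,"turn":0},{"jaw":40,"dx":0,"dy":0,"dz":0,"turn":0},{"jaw":36,"dx":0,"dy":0,"dz":0,"turn":0},{"jaw":26,"dx":0,"dy":0,"dz":0,"turn":0},{"jaw":26,"dx":0,"dy":0,"dz":0,"turn":0},{"jaw":26,"dx":0,"dy":0,"dz":0,"turn":0}]'

```text
time: 39.1
ee_pos: [512.0, 336.5, 48.5]
tool_rot: [3.141, 0.001, -2.949]
ft_force: [-0.0, 0.4, 3.4]
width: 0.349
grasp_force: 59.5
```

Call:
carry_out --deltas '[{"jaw":26,"dx":0,"dy":0,"dz":-5,"turn":0},{"jaw":26,"dx":0,"dy":0,"dz":-15,"turn":0},{"jaw":26,"dx":0,"dy":0,"dz":-25,"turn":0},{"jaw":26,"dx":0,"dy":0,"dz":-25,"turn":0},{"jaw":26,"dx":0,"dy":0,"dz":-15,"turn":0},{"jaw":26,"dx":0,"dy":0,"dz":0,"turn":0},{"jaw":26,"dx":0,"dy":0,"dz":0,"turn":0}]'

```text
time: 39.8
ee_pos: [511.0, 336.0, 132.0]
tool_rot: [-3.142, -0.001, -2.95]
ft_force: [-0.6, 1.3, -1.5]
width: 0.345
grasp_force: 59.4
```

```bash
python3 go.py 548.4 -2.7 51 -169
```

```text
t 39.8 tcp [511. 336. 132.] yaw -169.0 tilt 0.08 q [ 0.84  0.42  0.09 -0.   -1.24 -2.22] w 29.4 gf 59.4 F [-0.6  1.3 -1.5]
turn -0.00 | dx 27.9 dy -339.6 dz 81.0
```

Call:
carry_out --deltas '[{"jaw":26,"dx":2,"dy":-15,"dz":0,"turn":0},{"jaw":26,"dx":3,"dy":-30,"dz":0,"turn":0},{"jaw":26,"dx":4,"dy":-40,"dz":0,"turn":0},{"jaw":26,"dx":4,"dy":-45,"dz":0,"turn":0},{"jaw":26,"dx":4,"dy":-45,"dz":0,"turn":0},{"jaw":26,"dx":4,"dy":-45,"dz":0,"turn":0},{"jaw":26,"dx":4,"dy":-45,"dz":0,"turn":0},{"jaw":26,"dx":3,"dy":-40,"dz":0,"turn":0}]'

```text
time: 40.6
ee_pos: [541.0, 28.6, 131.7]
tool_rot: [-3.141, -0.003, -2.95]
ft_force: [0.6, 0.5, -0.8]
width: 0.349
grasp_force: 59.4
```

Call:
carry_out --deltas '[{"jaw":26,"dx":0,"dy":-23,"dz":0,"turn":0},{"jaw":26,"dx":0,"dy":-10,"dz":0,"turn":0},{"jaw":26,"dx":0,"dy":0,"dz":0,"turn":0},{"jaw":26,"dx":0,"dy":0,"dz":0,"turn":0},{"jaw":26,"dx":0,"dy":0,"dz":0,"turn":0}]'

```text
time: 41.1
ee_pos: [548.4, 0.1, 132.6]
tool_rot: [3.141, -0.0, -2.948]
ft_force: [-0.2, 0.4, -2.1]
width: 0.345
grasp_force: 59.5
```

```bash
python3 go.py 548.2 -2.7 51.5 -169
```

```text
t 41.1 tcp [5.484e+02 1.000e-01 1.326e+02] yaw -168.92 tilt 0.03 q [ 0.29  0.3  -0.08 -0.   -1.19 -1.66] w 29.5 gf 59.5 F [-0.2  0.4 -2.1]
turn 0.08 | dx 0.7 dy -2.7 dz 81.1
```

Call:
carry_out --deltas '[{"jaw":26,"dx":0.7,"dy":-2.7,"dz":10,"turn":0},{"jaw":26,"dx":0,"dy":0,"dz":15,"turn":0},{"jaw":26,"dx":0,"dy":0,"dz":20,"turn":0},{"jaw":26,"dx":0,"dy":0,"dz":18,"turn":0},{"jaw":26,"dx":0,"dy":0,"dz":10,"turn":0},{"jaw":26,"dx":0,"dy":0,"dz":0,"turn":0},{"jaw":26,"dx":0,"dy":0,"dz":0,"turn":0},{"jaw":26,"dx":0,"dy":0,"dz":0,"turn":0}]'

```text
time: 41.9
ee_pos: [549.3, -3.5, 60.9]
tool_rot: [-3.141, 0.002, -2.949]
ft_force: [0.2, -0.3, -0.2]
width: 0.351
grasp_force: 59.5
```

```bash
python3 go.py 548.2 -2.7 51.5 -169
```

```text
t 41.9 tcp [549.3  -3.5  60.9] yaw -168.96 tilt 0.11 q [ 0.28  0.37 -0.19  0.   -1.01 -1.66] w 29.9 gf 59.5 F [ 0.2 -0.3 -0.2]
turn 0.04 | dx 0.9 dy 1.0 dz 9.4
```

Call:
carry_out --deltas '[{"jaw":26,"dx":0.6,"dy":0.7,"dz":4,"turn":0},{"jaw":26,"dx":0,"dy":0,"dz":2.5,"turn":0},{"jaw":26,"dx":0,"dy":0,"dz":1,"turn":0},{"jaw":26,"dx":0,"dy":0,"dz":0,"turn":0},{"jaw":26,"dx":0,"dy":0,"dz":0,"turn":0},{"jaw":26,"dx":0,"dy":0,"dz":0,"turn":0}]'

```text
time: 42.5
ee_pos: [547.9, -3.1, 52.5]
tool_rot: [-3.142, 0.0, -2.949]
ft_force: [-0.0, 0.5, -1.3]
width: 0.349
grasp_force: 59.5
```

Call:
carry_out --deltas '[{"jaw":26,"dx":0,"dy":0,"dz":0.7,"turn":0},{"jaw":26,"dx":0,"dy":0,"dz":0.5,"turn":0},{"jaw":26,"dx":0,"dy":0,"dz":0.3,"turn":0},{"jaw":26,"dx":0,"dy":0,"dz":0,"turn":0}]'

```text
time: 42.9
ee_pos: [548.1, -3.0, 51.5]
tool_rot: [-3.141, 0.001, -2.949]
ft_force: [-1.3, 0.1, 3.3]
width: 0.344
grasp_force: 60.0
```

Contact at 51.5, as expected. I'm releasing, rising and moving clear.

Call:
carry_out --deltas '[{"jaw":36,"dx":0,"dy":0,"dz":-0.5,"turn":0},{"jaw":44,"dx":0,"dy":0,"dz":0,"turn":0},{"jaw":52,"dx":0,"dy":0,"dz":0,"turn":0},{"jaw":52,"dx":0,"dy":0,"dz":-10,"turn":0},{"jaw":52,"dx":0,"dy":0,"dz":-30,"turn":0},{"jaw":52,"dx":0,"dy":0,"dz":-40,"turn":0},{"jaw":52,"dx":0,"dy":0,"dz":-40,"turn":0},{"jaw":52,"dx":0,"dy":0,"dz":-10,"turn":0}]'

```text
time: 43.7
ee_pos: [550.2, -3.2, 187.4]
tool_rot: [-3.14, 0.009, -2.949]
ft_force: [-0.5, 0.9, 0.2]
width: 0.612
grasp_force: 0.0
```

Call:
carry_out --deltas '[{"jaw":52,"dx":10,"dy":30,"dz":0,"turn":0},{"jaw":52,"dx":10,"dy":40,"dz":0,"turn":0},{"jaw":52,"dx":10,"dy":40,"dz":0,"turn":0},{"jaw":52,"dx":10,"dy":40,"dz":0,"turn":0},{"jaw":52,"dx":10,"dy":40,"dz":0,"turn":0},{"jaw":52,"dx":5,"dy":30,"dz":0,"turn":0},{"jaw":52,"dx":0,"dy":0,"dz":0,"turn":0},{"jaw":52,"dx":0,"dy":0,"dz":0,"turn":0}]'

```text
time: 44.5
ee_pos: [451.4, 202.7, 181.6]
tool_rot: [-3.142, 0.0, -2.948]
ft_force: [-0.3, -0.5, -0.0]
width: 0.609
grasp_force: 0.0
```

```bash
python3 - <<'E'
from h import *
t=manip.get_image("top")[:,:,::-1]; s=manip.get_image("scene")[:,:,::-1]
yel=((108,150,120),(125,255,255));red=((80,150,120),(100,255,255))
for u,v,c,z in((379,222,yel,76),(374,205,red,45),(315.4,205,red,62)):
    try: A=blob(t,u,v,*c,r=8);print(np.round(A,1),ray("top",*A[:2],z).round(1))
    except Exception as e: print(e)
a=cv2.resize(t[170:290,335:535],None,fx=2.2,fy=2.2,interpolation=cv2.INTER_CUBIC)
b=cv2.resize(s[165:285,290:430],None,fx=2.2,fy=2.2,interpolation=cv2.INTER_CUBIC)
cv2.imwrite("pics/c10.png",np.hstack([a,b]))
E
```

```text
[379.  221.1 100. ] [593.    5.6  76. ]
[374.1 205.   20. ] [633.1  14.1  45. ]
[315.2 205.   64. ] [630.2 153.9  62. ]
```

View pics/c10.png

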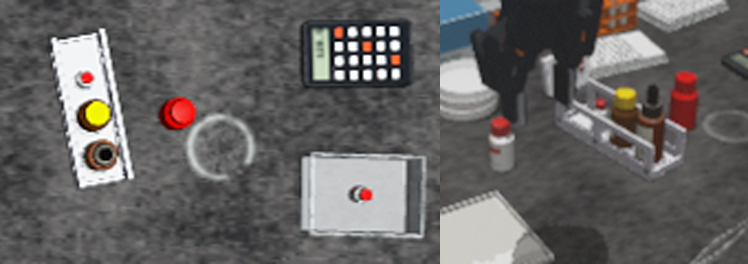

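All three are upright on their seats: fresh (86,77), big vial (95,113) and dropper (103,153). The used vial stands in the box (363,195), and the middle vial hasn't moved.

```bash
python3 -c "
from bench import manip; print(manip.hand_in())"
```

```text
the job is handed in; nothing more can be done
None
```

The fresh vial is on the rear seat, the used vial is upright in the clear box, both bottles are back on their original seats, the middle-sized vial hasn't moved, and the job was handed in at about 45 s.

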